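Load the fire-polishing magazine with gauge-glass blanks

TASK

Get the fire-polishing station ready for its next batch (the burner is off and cold): slide the burner back along its rail to its parking stop, press every full-length glass blank on the bench one by one down into the spring magazine until it is held under the two latches, and then slide the burner up so that its pointer is at the line of the brass clip on the scale. Leave the short glass offcut and everything else on the bench where it is.

Things in the scene. Friction and masses are not known exactly. Their poses are not given: they have to be found in the camera images.
- station: Fixture bolted to the bench: grey base plate 12 mm thick, 250 x 320 mm, with the blank magazine and, 105 mm behind it (+x of its own axes), a rail along its own y for the burner carriage. Origin on the bench under the magazine's centre, z up. A blank lies in the magazine flat, long side along station y. The magazine is two aluminium channels that take the blank's two ends
- channel_top (a point): Centre of the magazine at the tops of its channels, 152 mm above the bench (a flare goes 9 mm higher and opens it 4 mm each way). Inside 98 mm (station y) by 37 mm (x): 1.5 mm play each side. The middle 62 mm of the length is open to +x and -x from here to the base: fingers holding a blank across its width at the middle can go down with it, or shut fingers press on it there
- mouth (a point): Magazine's centre, 138 mm above the bench, at the undersides of the two latches, one in each end wall, 6 mm in, sloped on top. A blank laid in rests on the slopes, underside 10 mm above here; 5 to 25 N straight down drives the latches back; push its top 2 to 4 mm below here, and they snap out over its ends and hold it. Top blank's centre is then 8.5 mm below here, the next 17 mm lower, etc
- follower (a joint): Spring-loaded plate under the stack, in m: 0 = empty, at the top, its upper face at the latches' undersides; grows downwards, about 0.017 per blank loaded, stop at 0.112 (six blanks fit). Spring 3.3 N at 0, plus 110 N/m
- burner (a joint): Burner carriage's place on its rail, in m: 0 = parked at the end stop, clear of the magazine (the rail end on the station's -y side, 150 mm from the magazine's centre); grows towards station +y; at 0.15 the nozzle is over the middle of the magazine, some 30 mm above it, and bars the way in. Rail ends at 0.20. Stays where it is left; sliding takes about 2 N
- burner_grip (a point): Grasp point on the upright black handle of the carriage: round, 22 mm across, from 223 to 283 mm above the bench; this point is at 257 mm and 125 mm behind (+x of the station) the magazine's centre line. The burner barrel's tail beside it, on the magazine's side, is up to 280 mm high. Axes as the station's
- burner_pointer (a point): Tip of the thin steel pointer at the foot of the carriage, on the side away from the magazine, 43 mm above the bench, in line (same station y) with handle and nozzle
- clip_line (a point): Working mark: line on the brass clip (10 mm wide) that sits on the ruled scale bar behind the rail; axes as the station's. The burner is at its working position when the pointer has the same station y as this line. The clip is fixed
- blank1: Gauge-glass blank to be loaded. Clear, faintly green glass bar, 95 x 34 x 17 mm (body x, y, z axes), 0.12 kg, lying flat on the bench; origin at the centre of the bar. May be absent (None). All six are alike, either broad face may be up
- blank2: Gauge-glass blank to be loaded. As blank1.
- blank3: Gauge-glass blank to be loaded. As blank1.
- blank4: Gauge-glass blank to be loaded. As blank1.
- blank5: Gauge-glass blank to be loaded. As blank1.
- blank6: Gauge-glass blank to be loaded. As blank1.
- offcut: Short end cut from a blank, 45 x 34 x 17 mm, same glass, lying among the blanks; origin at its centre. Not to be loaded, leave it lying
- beaker: Glass beaker 82 mm across, 85 mm high with tools standing in it (to 180 mm), origin under its centre. Bystander
- graphite_plate: Black plate 90 x 130 x 12 mm, origin under its centre. Bystander
- paddle: Graphite paddle with wooden handle lying flat, 240 mm long, handle to its -x, 16 mm high; origin near the middle. Bystander
- frit_jar: Amber jar with black lid, 62 mm across, 71 mm high, origin under its centre. Bystander
- tweezers: Steel tweezers lying flat, 140 mm long, 8 mm high, origin at the middle. Bystander
Things that resemble listed ones, but are neither listed nor needed, are in the scene too. What is shaped like the blank3 but pink or purple is not meant. Leave any pink or purple look-alike of the blank5 alone.

How it is judged:
By the outcome, as a careful person would: the job done as asked, in the order asked, and still so for the second after the job is handed in, with the robot touching nothing.
Of blank1, blank2, blank3, blank4, blank5, blank6 only 4 to 6 are there at a start; the rules pass over those that are not, and their reading is None.
At some moment in a run one of blank1, blank2, blank3, blank4, blank5, blank6 may be knocked a few centimetres aside while the robot is not near it.
It also fails if it takes over 210 s, if anything falls off the work surface, if the arm or the gripper's body presses on something with over 40 N, if the wrist force passes 120 N, or if a joint passes its speed limit or range.

ROBOT

A 6-joint arm with a two-finger parallel gripper is mounted at the origin on the work surface. World frame = base frame: x ahead of the robot, y to its left, z up, the work surface at z = 0. Lengths are in mm, angles in rad, forces in N, time in s.
With the tool pointing down it reaches from about 350 to 775 mm from the base axis. Payload 7.3 kg.
Tool frame: the origin (TCP) lies midway between the tips of the shut fingers; the grasp point (between the pads) lies 19 mm behind it; x points along the fingers, y is the direction in which the jaws open and shut, and the axes are right-handed (so a half turn about x gives the same grasp; the last joint's range is limited). The gripper opens to 92 mm and grips with 3 to 60 N. Pads are 19 mm wide; open, the fingers measure 130 mm over their backs; the gripper's body (75 mm by 190 mm) begins 47 mm behind the grasp point.
Start: joints at [-1.469, 0.342, 1.524, -0, 1.275, -0.146], TCP at [128.79, -508.98, 200.341] pointing down, gripper open.
Joint ranges: [-2.53, 2.53], [-0.77, 2.02], [0.04, 2.7], [-1, 4.14], [0.28, 2.66], [-3.11, 3.11]. Speed limits (rad/s): [2.57, 2.57, 3.14, 3.14, 3.14, 3.14].

INTERFACE

Orientations are given as [roll, pitch, yaw] about the fixed x, y, z axes, in that order (R = Rz(yaw) Ry(pitch) Rx(roll)).
In Python, from plant import get_obs, capture, close_job gives the robot as it stands. The module is installed in compiled form; this text tells all that it offers.
- The arm moves only by the tool send_rows, never from a script. Its argument "moves" is a list of rows, each a list of 4 numbers: the shift along the tool's x, y, z in mm, then the turn about the tool's x in degrees. In form: [[tx, ty, tz, yaw], ...]. A call has 1 to 8 rows; each row shifts and turns the commanded pose from where the row before left it, along the tool's axes as they then stand; what a row does not reach is not made up. A row lasts 1/8 s, in which the tool goes at most 62.5 mm and 10.7 degrees, less where a joint would pass 70% of its speed; a pose out of reach is approached as far as the arm can. A call with a gripper value outside its range is refused whole. "hand" is the opening, from 0 (shut) to 1 (fully open), set as the call begins (left out, the last holds). The fingers move at their own pace and stop on an object; the grip force is fixed at half the most. Time passes only in rows, so rows that do not move let the fingers close. It gives the time, the measured TCP pose, the force and the opening at its end, in the units of the state.
- get_obs(): the state, without advancing time (a new reading comes with each control period).
- capture(name): name is "scene" or "side" or "wrist"; returns a dict with "image" (480x640x3 uint8, red, green, blue), "K" (3x3 intrinsics, pixels), "dist" ([k1, k2, p1, p2, k3] as OpenCV has them; the pictures are not rectified), "position" and "attitude" of the camera in the world; the wrist camera has in their place "mount" (4x4, takes a point from camera to tool coordinates, whose origin is the TCP and whose axes are the tool frame's). Camera axes: x right, y down, z forward; pixel columns grow to the right and rows downward; lengths in mm; the calibration is good to about 2 mm. A picture is of the moment at which its call begins: read the wrist's pose just before it. There is no depth.
- close_job(): hands the job in, once; it reports no verdict.
The state is a dict: "time": time; "joint_positions": joint angles; "dq": joint speeds; "tau": joint torques, N m; "tool_pos": TCP position; "tcp_rot": TCP orientation; "contact_force": force on the tool from outside, world axes, zero at the start; "moment": the same for the moment, N m; "grip_width": finger opening in mm.
Only numpy, scipy, OpenCV 4.12 (cv2) and the standard library are available. Lean on these libraries where they do the work, as an engineer would, in place of code of your own. Each camera call takes 0.05 s, during which the arm holds its last target. There are 200 camera calls.

## Working session

There is one attempt and no reset: what is moved stays moved. The work goes in short steps, Python scripts to look and compute and a tool call to move; the robot and the scene stay as the last step left them, time stands still between calls to the robot, and variables do not carry over. Pictures are saved under pics/ and viewed, about 12 in all and at most 16, crops included, and the job is handed in when it is done.

Besides the shell and the picture viewer there is one more tool, called after ">>>" in YAML: its name, and indented under it one key for each argument. send_rows: Moves the arm, as the interface text tells. Its arguments: {"type":"object","properties":{"moves":{"type":"array","items":{"type":"array","items":{"type":"number"}}},"hand":{"type":"number"}},"required":["moves"]}

```bash
ls; mkdir -p pics; python3 - <<'E'
from plant import get_obs, capture
import cv2, pickle
o=get_obs(); print(o)
for n in ("scene","side"):
    c=capture(n); cv2.imwrite(f"pics/{n}0.png",c["image"][:,:,::-1]); pickle.dump(c,open(f"{n}0.pkl","wb"))
    print(n,c["K"],c["dist"],c["position"],c["attitude"])
c=capture("wrist");print({k:v for k,v in c.items() if k!="image"}); cv2.imwrite("pics/wrist0.png",c["image"][:,:,::-1])
E
```

```text
pics
{'time': 0.0, 'joint_positions': array([-1.46902549e+00,  3.42749482e-01,  1.52504846e+00,  1.32151011e-05,
        1.27538131e+00, -1.46005346e-01]), 'dq': array([-1.26761301e-03, -7.13779683e-04,  1.16611707e-05, -1.09356028e-03,
       -2.21091124e-03, -7.88146191e-04]), 'tau': array([-1.07586322e-03, -4.31245136e+01, -2.44219744e+01,  7.17211794e-02,
        5.57910406e-02, -1.23179148e-04]), 'tool_pos': array([ 128.73168753, -508.50066263,  199.62013327]), 'tcp_rot': array([-1.72476603,  1.56920968,  1.66459895]), 'contact_force': array([ 0.15719884, -0.65304567,  0.10902288]), 'moment': array([-0.03333948,  0.00517368,  0.00354982]), 'grip_width': 91.56741196127341}
scene [[603.34279671   0.         324.07237375]
 [  0.         603.34279671 240.02091785]
 [  0.           0.           1.        ]] [-0.14897147  0.          0.          0.          0.        ] [1174.20023652 -111.20421766 1436.69641329] [-2.62015619 -0.00375084  1.34319657]
side [[468.28892069   0.         315.37150897]
 [  0.         468.28892069 244.06596562]
 [  0.           0.           1.        ]] [-0.10549116  0.          0.          0.          0.        ] [ 388.63815457  801.27939856 1029.61226469] [-2.43063731  0.01722424 -3.06405475]
{'K': array([[374.75911699,   0.        , 319.01633002],
       [  0.        , 374.75911699, 241.27809085],
       [  0.        ,   0.        ,   1.        ]]), 'dist': array([-0.06103558,  0.        ,  0.        ,  0.        ,  0.        ]), 'mount': array([[ 2.42260095e-04, -3.05960251e-01,  9.52044256e-01,
        -1.84798655e+02],
       [ 9.99999905e-01, -2.69811655e-04, -3.41172915e-04,
         3.61911158e-01],
       [ 3.61257987e-04,  9.52044249e-01,  3.05960156e-01,
        -8.33400698e+01],
       [ 0.00000000e+00,  0.00000000e+00,  0.00000000e+00,
         1.00000000e+00]])}
```

View pics/scene0.png

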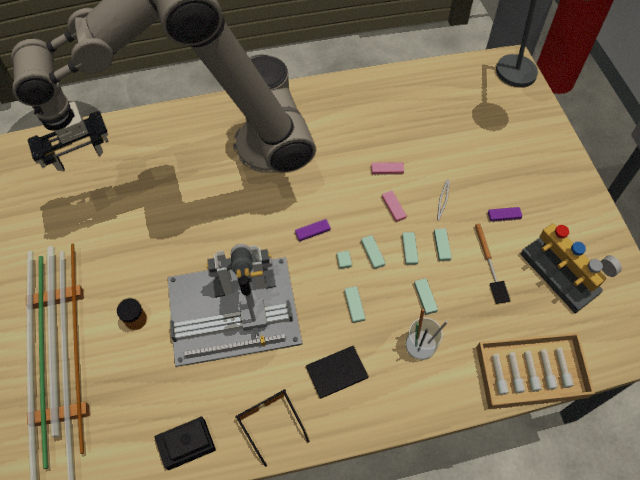

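View pics/side0.png

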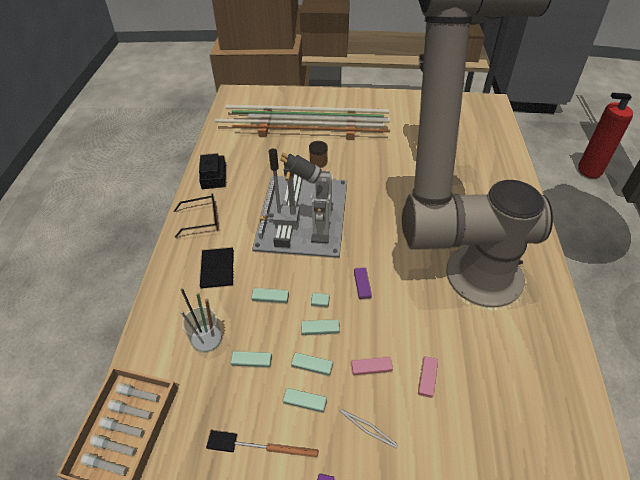

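```bash
cat > h.py <<'E'
import numpy as np, cv2
from scipy.spatial.transform import Rotation as Ro
def rot(a): return Ro.from_euler("xyz",a).as_matrix()
def campose(c,obs=None):
    if "mount" in c:
        T=np.eye(4);T[:3,:3]=rot(obs["tcp_rot"]);T[:3,3]=obs["tool_pos"];M=T@c["mount"];return M[:3,:3],M[:3,3]
    return rot(c["attitude"]),np.array(c["position"])
def ray(c,uv,z,obs=None):
    R,p=campose(c,obs)
    q=cv2.undistortPoints(np.array(uv,float).reshape(-1,1,2),c["K"],c["dist"]).reshape(-1,2)
    d=np.c_[q,np.ones(len(q))]@R.T
    return p+d*((z-p[2])/d[:,2])[:,None]
def proj(c,P,obs=None):
    R,p=campose(c,obs); 
    X=(np.array(P,float).reshape(-1,3)-p)@R
    return cv2.projectPoints(X,np.zeros(3),np.zeros(3),c["K"],c["dist"])[0].reshape(-1,2)
def blanks(c,obs=None,z=17):
    im=c["image"]; hsv=cv2.cvtColor(im,cv2.COLOR_RGB2HSV)
    m=cv2.inRange(hsv,(50,25,110),(95,255,255)); m=cv2.morphologyEx(m,cv2.MORPH_OPEN,np.ones((2,2)))
    out=[]
    for k in cv2.findContours(m,cv2.RETR_EXTERNAL,cv2.CHAIN_APPROX_NONE)[0]:
        if cv2.contourArea(k)<60: continue
        w=ray(c,k[:,0],z,obs)[:,:2]
        (cx,cy),(a,b),t=cv2.minAreaRect(w.astype(np.float32))
        if a<b: a,b,t=b,a,t+90
        out.append((cx,cy,a,b,(t+90)%180-90,k[:,0].mean(0)))
    return out
E
python3 - <<'E'
from h import *; import pickle
cs={n:pickle.load(open(n+"0.pkl","rb")) for n in("scene","side")}
for n in cs:
    print(n)
    for b in sorted(blanks(cs[n],z=14),key=lambda b:b[1]): print(np.round(b[:5]),b[5].round())
a=cs["scene"]["image"][220:370,150:310]; b=cs["side"]["image"][130:270,240:360]
a=cv2.resize(a,None,fx=2.5*1.0,fy=2.5,interpolation=cv2.INTER_CUBIC); b=cv2.resize(b,None,fx=3.2,fy=3.2,interpolation=cv2.INTER_CUBIC)
o=np.zeros((600,800,3),np.uint8); o[:375,:400]=a; o[:448,400:784]=b
cv2.imwrite("pics/st.png",o[:450,:,::-1])
E
```

```text
scene
[ 563. -698.  294.    7.   -0.] [ 42. 363.]
[ 774. -698.  120.    7.   -0.] [ 44. 444.]
[ 329. -697.  145.    6.    0.] [ 41. 280.]
[583. 113.  93.  32.  -0.] [355. 305.]
[451. 119.  43.  32.  -4.] [345. 260.]
[445. 200.  94.  32.   7.] [374. 252.]
[602. 300.  93.  33.   2.] [427. 296.]
[457. 301.  91.  33. -11.] [411. 249.]
[465. 392.  92.  32. -10.] [443. 245.]
side
[577. 115.  93.  34.  -1.] [271. 295.]
[445. 121.  44.  33.  -3.] [321. 300.]
[440. 202.  93.  34.   7.] [321. 327.]
[598. 301.  93.  34.   2.] [252. 359.]
[451. 302.  94.  33. -11.] [313. 364.]
[460. 393.  94.  34. -10.] [305. 400.]
```

View pics/st.png

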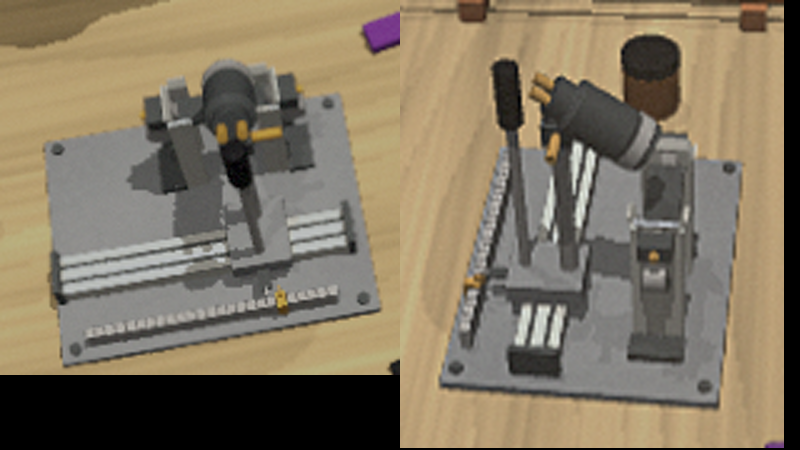

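```bash
python3 - <<'E'
from h import *; import pickle
cs={n:pickle.load(open(n+"0.pkl","rb")) for n in("scene","side")}
sc=lambda L:np.array(L)/2.5+[150,220]-.3
sd=lambda L:(np.array(L)-[400,0])/3.2+[240,130]-.3
A=ray(cs["scene"],sc([(58,149),(328,103),(363,298),(76,349)]),12)
B=ray(cs["side"],sd([(456,368),(705,386),(730,168)]),12)
C=ray(cs["scene"],sc([(45,143),(341,94),(381,310),(64,364)]),12)
D=ray(cs["side"],sd([(441,386),(718,405),(743,161)]),12)
for n,X in zip("ABCD",(A,B,C,D)): print(n,X.round(1)[:,:2].tolist())
print("centre",A.mean(0),C.mean(0),(B[0]+B[2])/2,(D[0]+D[2])/2)
for X in(A,C): d=[X[1]-X[0],X[2]-X[3]]; print([np.degrees(np.arctan2(-v[0],v[1])).round(2) for v in d],[np.linalg.norm(v).round() for v in d])
print("handle top",ray(cs["scene"],sc([(235,148)]),283),ray(cs["side"],sd([(507,66)]),283))
print("clip",ray(cs["scene"],sc([(281,298)]),43),ray(cs["side"],sd([(474,281)]),43))
print("pointer tip",ray(cs["scene"],sc([(268,290)]),43),ray(cs["side"],sd([(488,273)]),43))
E
```

```text
A [[405.4, -338.6], [415.0, -48.3], [639.3, -56.7], [630.2, -345.6]]
B [[640.9, -58.3], [416.6, -51.4], [405.7, -340.5]]
C [[395.3, -351.6], [407.3, -32.6], [655.7, -41.8], [643.1, -359.3]]
D [[651.0, -36.5], [404.2, -30.4], [392.9, -351.9]]
centre [ 522.47731684 -197.29410035   12.        ] [ 525.37212415 -196.30553387   12.        ] [ 523.32181418 -199.41334228   12.        ] [ 521.96158271 -194.23334546   12.        ]
[np.float64(-1.88), np.float64(-1.81)] [np.float64(291.0), np.float64(289.0)]
[np.float64(-2.17), np.float64(-2.27)] [np.float64(319.0), np.float64(318.0)]
handle top [[ 584.3261416  -146.03937575  283.        ]] [[ 583.99865264 -148.44122305  283.        ]]
clip [[ 633.26954526 -136.17471272   43.        ]] [[ 633.4261758 -137.5664687   43.       ]]
pointer tip [[ 622.26168755 -147.15389525   43.        ]] [[ 622.02500209 -148.49650017   43.        ]]
```

```bash
cat >> h.py <<'E'
from plant import get_obs, capture
def jaw(o): R=rot(o["tcp_rot"]); return np.degrees(np.arctan2(R[1,1],R[0,1]))
def plan(x,y,z,ang=None,turnfirst=None,o=None):
    """totals to reach world pose; ang= jaw (tool y) direction deg, mod 180"""
    o=o or get_obs(); R=rot(o["tcp_rot"]); d=np.array([x,y,z])-o["tool_pos"]
    t=R.T@d; a=jaw(o); dt=0 if ang is None else (a-ang+90)%180-90
    R2=R@Ro.from_euler("x",dt,degrees=True).as_matrix()
    print("at",o["tool_pos"].round(1),"jaw",a.round(1),"q6",o["joint_positions"][5].round(2),"F",o["contact_force"].round(1),"w",round(o["grip_width"],1),"t",round(o["time"],2))
    print("shift-now",t.round(1),"turn",round(dt,1),"shift-if-turned-first",(R2.T@d).round(1))
E
python3 - <<'E'
from h import *
o=get_obs(); print(rot(o["tcp_rot"]).round(3)); plan(560,-150,330,88)
E
```

```text
[[-0.     0.245 -0.969]
 [ 0.001 -0.969 -0.245]
 [-1.    -0.001 -0.   ]]
at [ 128.8 -508.6  199.8] jaw -75.8 q6 -0.15 F [ 0.4 -0.9  0. ] w 91.8 t 0.15
shift-now [-129.8 -242.  -506.1] turn 16.2 shift-if-turned-first [-129.8 -373.6 -418.4]
```

>>> send_rows:
  moves:
    - [-62, 0, 0, 8.1]
    - [-62, 0, 0, 8.1]
    - [-6, -39, -44, 0]
    - [0, -39, -44, 0]
    - [0, -39, -44, 0]
    - [0, -39, -44, 0]
    - [0, -39, -44, 0]
    - [0, -39, -44, 0]

```text
time: 1.15
tool_pos: [402.0, -282.8, 330.2]
tcp_rot: [0.359, 1.571, -2.818]
contact_force: [0.5, -0.5, -0.6]
grip_width: 91.8
```

>>> send_rows:
  moves:
    - [0, -35, -38.5, 0]
    - [0, -35, -38.5, 0]
    - [0, -35, -38.5, 0]
    - [0, -35, -38.5, 0]
    - [0, 0, 0, 0]
    - [0, 0, 0, 0]

```text
time: 1.9
tool_pos: [559.3, -149.9, 329.8]
tcp_rot: [0.084, 1.57, -3.092]
contact_force: [-0.6, -0.1, -0.0]
grip_width: 91.5
```

```bash
python3 - <<'E'
from h import *; import pickle
o=get_obs(); c=capture("wrist"); pickle.dump((o,c),open("w1.pkl","wb"))
plan(584,-147,330,88,o=o); print(o["joint_positions"].round(2))
cv2.imwrite("pics/w1.png",cv2.resize(c["image"][:,:,::-1],(800,600),interpolation=cv2.INTER_CUBIC))
E
```

```text
at [ 559.3 -149.9  329.8] jaw -92.0 q6 1.21 F [-0.6 -0.1 -0. ] w 91.5 t 1.9
shift-now [ -0.2  -3.7 -24.6] turn 0.0 shift-if-turned-first [ -0.2  -3.7 -24.6]
[-0.39  0.39  1.1  -0.    1.65  1.21]
```

View pics/w1.png

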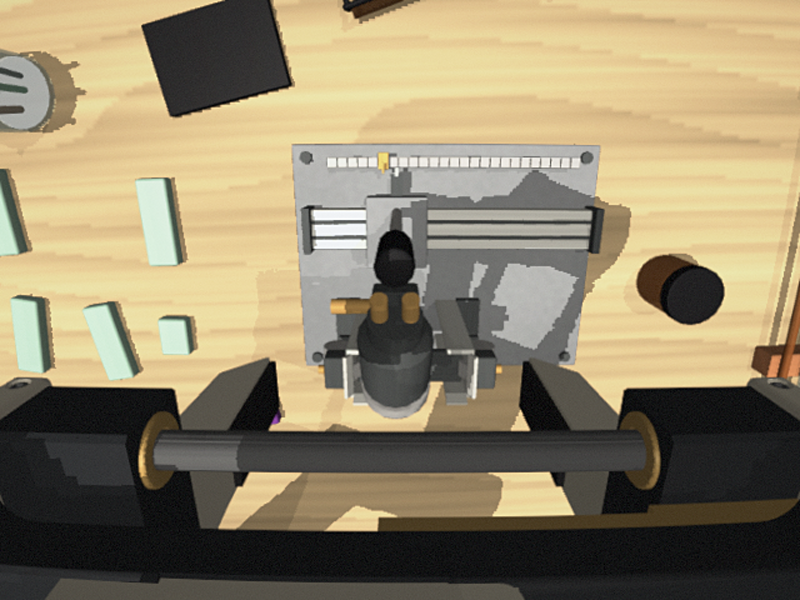

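```bash
python3 - <<'E'
from h import *; import pickle
o,c=pickle.load(open("w1.pkl","rb"))
f=lambda L,z:ray(c,np.array(L)*.8,z,o)[:,:2].round(1).tolist()
print("corners",f([(292,145),(600,147),(574,364),(306,366)],12))
print("bolts",f([(306,158),(587,158),(565,356),(318,357)],12), np.mean(f([(306,158),(587,158),(565,356),(318,357)],12),0))
print("handle",f([(394,268)],283)); print("ptr",f([(397,173)],43),"clip",f([(383,160)],43),f([(383,160)],40))
print("rail",f([(306,230),(597,230)],40))
hsv=cv2.cvtColor(c["image"],cv2.COLOR_RGB2HSV)
for b in blanks(c,o,14): print(np.round(b[:5]))
g=np.array([1,1,1]);im=c["image"]
cv2.imwrite("pics/w1c.png",cv2.resize(im[100:340,210:440][:,:,::-1],None,fx=2.5,fy=2.5,interpolation=cv2.INTER_CUBIC))
E
```

```text
corners [[653.5, -43.6], [641.7, -361.5], [395.5, -353.0], [404.5, -34.7]]
bolts [[640.0, -56.9], [630.9, -348.6], [406.4, -341.3], [415.7, -50.1]] [ 523.25  -199.225]
handle [[586.2, -148.6]]
ptr [[622.6, -150.5]] clip [[635.4, -137.4]] [[635.3, -137.3]]
rail [[569.7, -55.9], [559.9, -353.7]]
[447. 115.  44.  33.  -4.]
[441. 198.  95.  34.   8.]
[453. 299.  95.  34. -11.]
[589. 283.  82.  24. -16.]
[582.  97.  96.  26.  14.]
```

>>> send_rows:
  hand: 0.55
  moves:
    - [0, -3, -28, 0]
    - [0, 0, 0, 0]
    - [0, 0, 0, 0]
    - [30, 0, 0, 0]
    - [30, 0, 0, 0]
    - [31, 0, 0, 0]
    - [0, 0, 0, 0]

```text
time: 2.82
tool_pos: [585.7, -147.8, 237.6]
tcp_rot: [-0.288, 1.566, 2.817]
contact_force: [-0.5, -0.7, 0.2]
grip_width: 50.7
```

>>> send_rows:
  hand: 0
  moves:
    - [0, 0, 0, 0]
    - [0, 0, 0, 0]
    - [0, 0, 0, 0]
    - [0, 0, 0, 0]
    - [0, 0, 0, 0]

```text
time: 3.45
tool_pos: [588.0, -148.0, 240.2]
tcp_rot: [2.62, 1.569, -0.556]
contact_force: [-0.2, -0.2, 5.2]
grip_width: 21.1
```

>>> send_rows:
  moves:
    - [0, 10, 0, 0]
    - [0, 25, 0, 0]
    - [0, 25, 0, 0]
    - [0, 25, 0, 0]
    - [0, 25, 0, 0]
    - [0, 15, 0, 0]
    - [0, 5, 0, 0]
    - [0, 0, 0, 0]

```text
time: 4.45
tool_pos: [583.6, -279.2, 240.2]
tcp_rot: [2.442, 1.568, -0.735]
contact_force: [0.5, -2.6, 5.0]
grip_width: 21.1
```

>>> send_rows:
  moves:
    - [0, 4, 0, 0]
    - [0, 4, 0, 0]
    - [0, 4, 0, 0]
    - [0, 0, 0, 0]

```text
time: 4.95
tool_pos: [583.3, -290.3, 240.2]
tcp_rot: [2.736, 1.569, -0.441]
contact_force: [0.3, 0.0, 5.3]
grip_width: 21.1
```

>>> send_rows:
  moves:
    - [0, 3, 0, 0]
    - [0, 3, 0, 0]
    - [0, 0, 0, 0]

```text
time: 5.32
tool_pos: [583.1, -296.1, 240.2]
tcp_rot: [2.822, 1.569, -0.354]
contact_force: [0.6, 0.3, 5.8]
grip_width: 21.1
```

>>> send_rows:
  moves:
    - [0, 2, 0, 0]
    - [0, 2, 0, 0]
    - [0, 0, 0, 0]

```text
time: 5.7
tool_pos: [582.9, -299.9, 240.2]
tcp_rot: [2.905, 1.569, -0.271]
contact_force: [-0.3, 0.4, 6.5]
grip_width: 21.0
```

>>> send_rows:
  moves:
    - [0, 2, 0, 0]
    - [0, 2, 0, 0]
    - [0, 0, 0, 0]

```text
time: 6.08
tool_pos: [582.8, -303.8, 240.2]
tcp_rot: [2.927, 1.569, -0.249]
contact_force: [1.6, 1.5, 5.2]
grip_width: 21.4
```

>>> send_rows:
  moves:
    - [0, 2, 0, 0]
    - [0, 2, 0, 0]
    - [0, 0, 0, 0]

```text
time: 6.45
tool_pos: [582.7, -307.9, 240.2]
tcp_rot: [2.882, 1.569, -0.294]
contact_force: [1.1, 1.1, 5.2]
grip_width: 21.1
```

>>> send_rows:
  moves:
    - [0, 3, 0, 0]
    - [0, 3, 0, 0]
    - [0, 0, 0, 0]

```text
time: 6.82
tool_pos: [582.6, -309.8, 240.1]
tcp_rot: [-1.681, 1.564, 1.428]
contact_force: [-0.0, 13.3, 8.1]
grip_width: 21.2
```

>>> send_rows:
  moves:
    - [0, 3, 0, 0]
    - [0, 0, 0, 0]

```text
time: 7.08
tool_pos: [582.5, -309.7, 240.1]
tcp_rot: [-1.528, 1.56, 1.583]
contact_force: [-0.0, 23.0, 10.0]
grip_width: 21.3
```

>>> send_rows:
  moves:
    - [0, -7, 0, 0]
    - [0, 0, 0, 0]

```text
time: 7.32
tool_pos: [582.7, -309.1, 240.1]
tcp_rot: [-3.139, 1.569, -0.032]
contact_force: [0.4, 2.0, 6.3]
grip_width: 21.1
```

>>> send_rows:
  hand: 0.55
  moves:
    - [0, 0, 0, 0]
    - [0, 0, 0, 0]
    - [0, 0, 0, 0]
    - [-30, 0, 0, 0]
    - [-60, 0, 0, 0]
    - [0, -40, 20, 0]
    - [0, -50, 30, 0]
    - [0, -54, 30, 0]

```text
time: 8.32
tool_pos: [506.0, -161.9, 328.8]
tcp_rot: [-0.501, 1.57, 2.605]
contact_force: [0.7, 0.4, 1.3]
grip_width: 50.2
```

>>> send_rows:
  hand: 1
  moves:
    - [0, -5, 20, 0]
    - [0, 0, 0, 0]
    - [0, 0, 0, 0]

```text
time: 8.7
tool_pos: [487.8, -157.9, 329.2]
tcp_rot: [2.334, 1.571, -0.843]
contact_force: [0.1, -0.3, 0.0]
grip_width: 75.6
```

```bash
python3 - <<'E'
from h import *; import pickle
o=get_obs(); c=capture("wrist"); pickle.dump((o,c),open("w2.pkl","wb"))
plan(460,-156,330,88,o=o)
uv=proj(c,[(460+dx*.9995+dy*.0323,-156-dx*.0323+dy*.9995,152) for dx,dy in((0,0),(18.5,49),(18.5,-49),(-18.5,49),(-18.5,-49))],o); print(uv.round(1))
x,y=uv[0].astype(int); x0,y0=x-100,y-75
print(x0,y0)
cv2.imwrite("pics/w2.png",cv2.resize(c["image"][y0:y0+150,x0:x0+200,::-1],(800,600),interpolation=cv2.INTER_CUBIC))
E
```

```text
at [ 487.8 -157.9  329.2] jaw -92.0 q6 1.14 F [ 0.1 -0.3  0. ] w 75.6 t 8.7
shift-now [-0.8 -0.9 27.9] turn -0.0 shift-if-turned-first [-0.8 -1.  27.9]
[[317.8 236.6]
 [268.6 219. ]
 [366.9 218.7]
 [270.2 254. ]
 [365.7 253.6]]
217 161
```

View pics/w2.png

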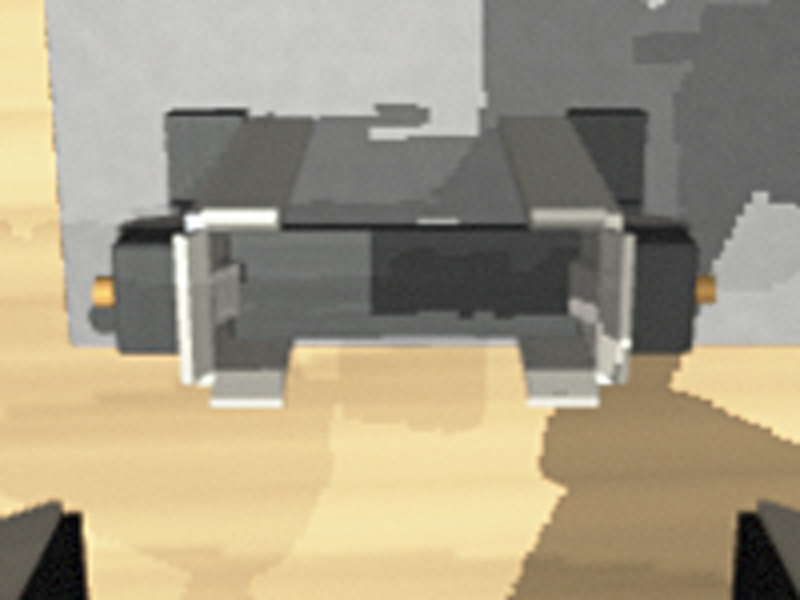

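```bash
python3 - <<'E'
from h import *; import pickle
o,c=pickle.load(open("w2.pkl","rb"))
f=lambda L,z:ray(c,np.array(L)/4+[217,161]-.4,z,o)[:,:2].round(1)
L=f([(174,236),(635,236),(182,382),(627,382)],161); print(L.tolist(),L.mean(0))
L=f([(245,209),(575,209),(247,407),(563,407)],161); print(L.tolist(),L.mean(0))
L=f([(245,226),(575,226),(247,370),(563,370)],152); print(L.tolist(),L.mean(0))
for b in blanks(c,o,14): print(np.round(b[:5]),b[5].round())
c=capture("scene")
for b in blanks(c,o,14): print(np.round(b[:5]))
E
```

```text
[[482.1, -100.6], [478.0, -212.7], [444.3, -99.5], [440.3, -211.0]] [ 461.175 -155.95 ]
[[488.1, -118.4], [485.3, -198.1], [437.0, -115.3], [434.2, -194.9]] [ 461.15  -156.675]
[[481.7, -117.0], [478.7, -199.0], [443.7, -114.9], [440.8, -195.8]] [ 461.225 -156.675]
[442. 183.  92.   5.   8.] [ 80. 228.]
[452. 285.  93.  18.  -1.] [ 12. 221.]
[579.  96.  92.   4.  -1.] [122. 124.]
[583. 113.  93.  33.  -1.]
[602. 300.  93.  33.   1.]
[ 546. -698.  577.    8.   -0.]
[451. 118.  43.  32.  -2.]
[445. 200.  94.  33.   7.]
[457. 301.  91.  33. -11.]
[465. 392.  92.  32. -10.]
```

>>> send_rows:
  hand: 0.65
  moves:
    - [0, -55, -2, 0]
    - [0, -55, -2, 0]
    - [10, -55, -2, 0]
    - [35, -50, -2, 0]
    - [40, -40, -1, 0]
    - [45, -17, 0, -1]
    - [40, 0, 0, -1]
    - [0, 0, 0, 0]

```text
time: 9.8
tool_pos: [504.2, 114.0, 156.2]
tcp_rot: [0.091, 1.563, -3.051]
contact_force: [-0.4, 0.2, 0.1]
grip_width: 59.9
```

```bash
cat >> h.py <<'E'
def look(x=0,y=0):
    o=get_obs(); c=capture("wrist"); r=blanks(c,o,17)
    for b in r: print(np.round(b[:5],1),b[5].round())
    if x:
        b=min(r,key=lambda b:np.hypot(b[0]-x,b[1]-y)); print("blank",np.round(b[:5],1)); plan(b[0],b[1],3,b[4]-90,o=o)
    return o,c
E
python3 -c "
from h import *
look(580,114)"
```

```text
[448.  115.7  44.1  33.   -2.9] [315. 278.]
[460.7 196.2  60.2  31.6  13.1] [232. 263.]
[453.9 297.3  94.1  32.5 -10.5] [125. 267.]
[462.7 388.   94.3  33.7  -9.3] [ 34. 259.]
[579.3 110.5  93.2  32.9  -0.7] [323. 132.]
[599.6 296.2  93.6  33.3   1.8] [101. 108.]
blank [579.3 110.5  93.2  32.9  -0.7]
at [504.2 114.  156.2] jaw -90.0 q6 1.65 F [-0.4  0.2  0.1] w 59.9 t 9.8
shift-now [152.7   3.4 -76.2] turn 0.7 shift-if-turned-first [152.7   2.4 -76.3]
```

>>> send_rows:
  moves:
    - [0, 2.4, -40, 0.7]
    - [30, 0, -36, 0]
    - [45, 0, 0, 0]
    - [45, 0, 0, 0]
    - [20, 0, 0, 0]
    - [10, 0, 0, 0]
    - [3, 0, 0, 0]
    - [0, 0, 0, 0]

```text
time: 10.85
tool_pos: [582.9, 111.3, 7.6]
tcp_rot: [-3.103, 1.569, 0.026]
contact_force: [-0.0, 0.3, -0.1]
grip_width: 59.8
```

>>> send_rows:
  hand: 0
  moves:
    - [0, 0, 0, 0]
    - [0, 0, 0, 0]
    - [0, 0, 0, 0]
    - [0, 0, 0, 0]

```text
time: 11.35
tool_pos: [581.8, 111.4, 6.4]
tcp_rot: [2.272, 1.571, -0.882]
contact_force: [-1.1, -0.6, -0.4]
grip_width: 24.4
```

```bash
python3 -c "
from h import *
plan(461,-156.2,220,-1.9)"
```

```text
at [581.8 111.4   6.4] jaw -90.7 q6 1.64 F [-1.1 -0.6 -0.4] w 24.4 t 11.35
shift-now [-213.6  269.1  117.5] turn -88.8 shift-if-turned-first [-213.6 -111.8  271.5]
```

```bash
python3 -c "
from h import *
o,c=look(580,111)
cv2.imwrite('pics/g1.png',c['image'][:,:,::-1])"
```

```text
[582.9 279.9  23.6   5.8 -16.9] [  3. 291.]
[588.8 110.9  77.9  33.2  -0.7] [321. 274.]
blank [588.8 110.9  77.9  33.2  -0.7]
at [581.8 111.4   6.4] jaw -90.7 q6 1.64 F [-1.1 -0.6 -0.4] w 24.4 t 11.35
shift-now [ 3.4  0.4 -7.1] turn 0.0 shift-if-turned-first [ 3.4  0.4 -7.1]
```

View pics/g1.png

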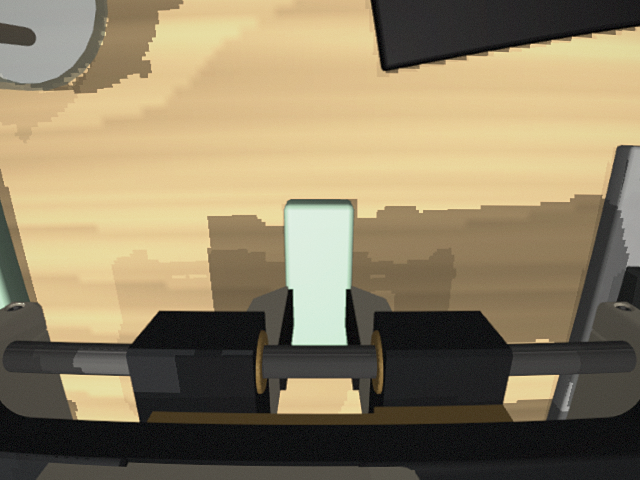

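>>> send_rows:
  moves:
    - [0, 0, 0, 0]
    - [0, 0, 0, 0]

```text
time: 11.65
tool_pos: [581.8, 111.4, 6.3]
tcp_rot: [1.164, 1.571, -1.989]
contact_force: [0.3, 0.3, 0.7]
grip_width: 2.1
```

>>> send_rows:
  moves:
    - [-10, 0, 0, 0]
    - [-20, 0, 0, 0]
    - [0, 0, 0, 0]

```text
time: 12.02
tool_pos: [583.2, 111.5, 38.2]
tcp_rot: [-3.094, 1.567, 0.035]
contact_force: [-0.5, -0.1, -0.8]
grip_width: 0.1
```

```bash
python3 -c "
from h import *
o,c=look(580,111)
cv2.imwrite('pics/g2.png',c['image'][180:420,160:480,::-1])"
```

```text
[483.5 210.8  15.8  12.  -89.1] [177. 406.]
[484.2 281.6  32.5  15.6  -1.3] [ 76. 401.]
[597.2 110.8  60.5  33.3  -0.8] [320. 240.]
[600.7 296.3  93.1  34.6   1.5] [ 21. 245.]
blank [597.2 110.8  60.5  33.3  -0.8]
at [583.2 111.5  38.2] jaw -90.7 q6 1.64 F [-0.5 -0.1 -0.8] w 0.1 t 12.03
shift-now [ 35.3   0.5 -13.9] turn 0.1 shift-if-turned-first [ 35.3   0.5 -13.9]
```

View pics/g2.png

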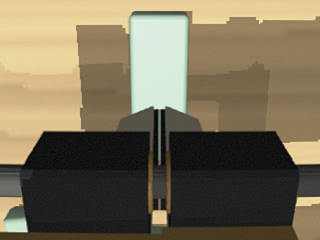

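>>> send_rows:
  moves:
    - [16, 0, 0, 0]
    - [3, 0, 0, 0]
    - [0, 0, 0, 0]

```text
time: 12.45
tool_pos: [581.1, 111.3, 16.0]
tcp_rot: [0.11, 1.568, -3.044]
contact_force: [0.3, 0.4, -0.3]
grip_width: 0.5
```

>>> send_rows:
  moves:
    - [4, 0, 0, 0]
    - [0, 0, 0, 0]

```text
time: 12.7
tool_pos: [581.6, 111.4, 13.0]
tcp_rot: [0.295, 1.57, -2.859]
contact_force: [1.0, 0.2, 0.1]
grip_width: 0.4
```

>>> send_rows:
  moves:
    - [4, 0, 0, 0]
    - [0, 0, 0, 0]

```text
time: 12.95
tool_pos: [581.5, 111.4, 9.0]
tcp_rot: [0.233, 1.57, -2.921]
contact_force: [0.1, -0.6, 0.7]
grip_width: 0.5
```

>>> send_rows:
  moves:
    - [3, 0, 0, 0]
    - [0, 0, 0, 0]

```text
time: 13.2
tool_pos: [581.6, 111.3, 6.0]
tcp_rot: [0.307, 1.57, -2.847]
contact_force: [-0.1, 0.6, 0.7]
grip_width: 0.5
```

>>> send_rows:
  moves:
    - [2, 0, 0, 0]
    - [0, 0, 0, 0]

```text
time: 13.45
tool_pos: [581.7, 111.4, 4.1]
tcp_rot: [0.312, 1.571, -2.842]
contact_force: [-0.3, 0.1, 0.6]
grip_width: 0.9
```

>>> send_rows:
  moves:
    - [2, 0, 0, 0]
    - [0, 0, 0, 0]

```text
time: 13.7
tool_pos: [581.7, 111.4, 2.1]
tcp_rot: [0.363, 1.57, -2.79]
contact_force: [0.4, 0.3, -0.7]
grip_width: 0.5
```

>>> send_rows:
  moves:
    - [2, 0, 0, 0]
    - [0, 0, 0, 0]

```text
time: 13.95
tool_pos: [581.7, 111.4, 0.1]
tcp_rot: [0.33, 1.571, -2.824]
contact_force: [-0.2, 0.1, 0.1]
grip_width: 0.7
```

>>> send_rows:
  moves:
    - [2, 0, 0, 0]
    - [0, 0, 0, 0]

```text
time: 14.2
tool_pos: [581.7, 111.3, -1.9]
tcp_rot: [0.403, 1.57, -2.751]
contact_force: [-0.9, -0.1, 0.1]
grip_width: 0.3
```

>>> send_rows:
  moves:
    - [2, 0, 0, 0]
    - [0, 0, 0, 0]

```text
time: 14.45
tool_pos: [581.7, 111.3, -3.9]
tcp_rot: [0.307, 1.57, -2.846]
contact_force: [0.1, 0.1, 0.2]
grip_width: 0.1
```

```bash
python3 -c "
from h import *
o,c=look(580,111)
o['tool_pos'];print(proj(c,[o['tool_pos']],o))
s=capture('side'); cv2.imwrite('pics/s2.png',cv2.resize(s['image'][230:350,200:360,::-1],(800,600),interpolation=cv2.INTER_CUBIC))"
```

```text
[ 6.059e+02  1.107e+02  4.350e+01  3.310e+01 -5.000e-01] [319. 243.]
blank [ 6.059e+02  1.107e+02  4.350e+01  3.310e+01 -5.000e-01]
at [581.7 111.3  -3.9] jaw -90.7 q6 1.64 F [0.1 0.1 0.2] w 0.1 t 14.45
shift-now [ -6.9   0.3 -24.2] turn -0.2 shift-if-turned-first [ -6.9   0.4 -24.2]
[[318.50831296 283.80105986]]
```

View pics/s2.png

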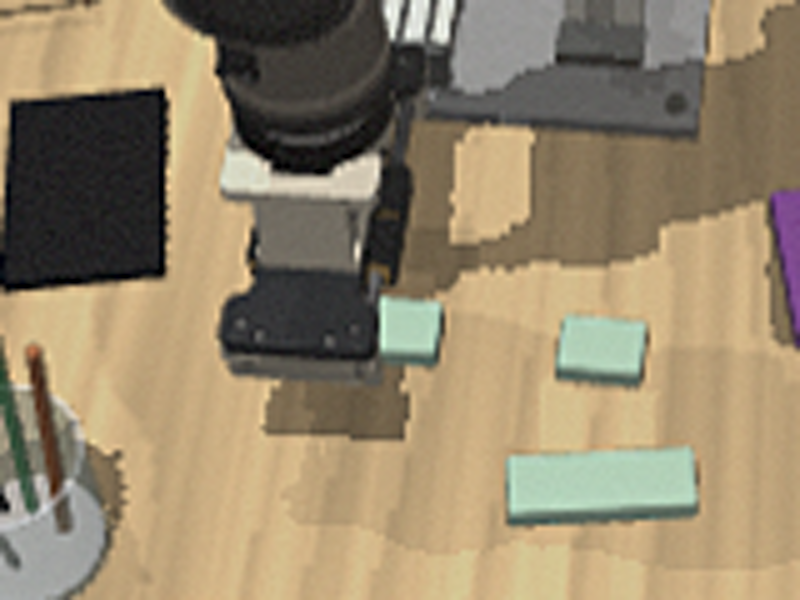

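>>> send_rows:
  moves:
    - [2, 0, 0, 0]
    - [0, 0, 0, 0]

```text
time: 14.8
tool_pos: [581.7, 111.3, -5.9]
tcp_rot: [0.407, 1.57, -2.747]
contact_force: [-0.5, 0.1, 0.1]
grip_width: 0.1
```

>>> send_rows:
  moves:
    - [2, 0, 0, 0]
    - [0, 0, 0, 0]

```text
time: 15.05
tool_pos: [581.7, 111.3, -7.9]
tcp_rot: [0.324, 1.57, -2.83]
contact_force: [-0.4, 0.2, 0.6]
grip_width: 0.4
```

>>> send_rows:
  moves:
    - [2, 0, 0, 0]
    - [0, 0, 0, 0]

```text
time: 15.3
tool_pos: [582.0, 111.4, -9.1]
tcp_rot: [2.991, 1.57, -0.162]
contact_force: [-1.2, 0.7, 4.8]
grip_width: 0.3
```

>>> send_rows:
  hand: 0.65
  moves:
    - [-20, 0.6, 2.5, 0]
    - [0, 0, 0, 0]
    - [0, 0, 0, 0]
    - [0, 0, 0, 0]
    - [0, 0, 0, 0]
    - [0, 0, 0, 0]
    - [0, 0, 0, 0]
    - [10, 0, 0, 0]

```text
time: 16.3
tool_pos: [579.9, 110.8, 0.6]
tcp_rot: [-3.13, 1.569, -0.001]
contact_force: [0.7, -0.0, 0.1]
grip_width: 59.8
```

>>> send_rows:
  moves:
    - [10, 0, 0, 0]
    - [6, 0, 0, 0]
    - [4, 0, 0, 0]
    - [3, 0, 0, 0]
    - [0, 0, 0, 0]

```text
time: 16.92
tool_pos: [579.2, 110.8, -22.8]
tcp_rot: [0.579, 1.571, -2.575]
contact_force: [-0.1, -0.3, -0.1]
grip_width: 59.6
```

>>> send_rows:
  hand: 0
  moves:
    - [0, 0, 0, 0]
    - [0, 0, 0, 0]
    - [0, 0, 0, 0]
    - [0, 0, 0, 0]
    - [0, 0, 0, 0]

```text
time: 17.55
tool_pos: [579.4, 110.8, -22.5]
tcp_rot: [3.056, 1.57, -0.098]
contact_force: [-0.4, 0.4, 1.4]
grip_width: 33.8
```

```bash
python3 -c "
from h import *
plan(461,-156.2,220,-1.9)"
```

```text
at [579.4 110.8 -22.5] jaw -90.7 q6 1.64 F [-0.4  0.4  1.4] w 33.8 t 17.55
shift-now [-242.6  268.5  115. ] turn -88.8 shift-if-turned-first [-242.6 -109.4  270.8]
```

>>> send_rows:
  moves:
    - [-30, 0, 0, 0]
    - [-55, 0, 0, -10]
    - [-55, 0, 0, -10]
    - [-58, 0, 0, -10]
    - [0, 0, 0, -10]
    - [0, 0, 0, -10]
    - [0, 0, 0, -10]
    - [0, 0, 0, -10]

```text
time: 18.55
tool_pos: [579.0, 110.8, 175.0]
tcp_rot: [-0.949, 1.57, -2.876]
contact_force: [-0.1, 0.8, -1.0]
grip_width: 33.8
```

>>> send_rows:
  moves:
    - [0, 0, 0, -10]
    - [0, 0, 0, -8.8]
    - [0, -20, 50, 0]
    - [0, -20, 50, 0]
    - [0, -20, 50, 0]
    - [0, -20, 50, 0]
    - [0, -20, 50, 0]
    - [0, 0, 0, 0]

```text
time: 19.55
tool_pos: [469.6, -138.6, 175.2]
tcp_rot: [-0.865, 1.57, -2.474]
contact_force: [0.1, 0.9, -0.4]
grip_width: 33.9
```

```bash
python3 -c "
from h import *
plan(461,-156.2,150,-1.9)"
```

```text
at [ 469.6 -138.6  175.2] jaw -2.2 q6 -0.4 F [ 0.1  0.9 -0.4] w 33.9 t 19.55
shift-now [25.2 -7.9 17.9] turn -0.3 shift-if-turned-first [25.2 -8.  17.9]
```

>>> send_rows:
  moves:
    - [0, -8, 17.9, -0.3]
    - [0, 0, 0, 0]
    - [20, 0, 0, 0]
    - [12, 0, 0, 0]
    - [0, 0, 0, 0]

```text
time: 20.18
tool_pos: [462.1, -152.3, 142.4]
tcp_rot: [-2.066, 1.569, 2.619]
contact_force: [0.4, 0.2, -0.2]
grip_width: 33.8
```

>>> send_rows:
  moves:
    - [5, 0, 0, 0]
    - [4, 0, 0, 0]
    - [0, 0, 0, 0]

```text
time: 20.55
tool_pos: [462.4, -153.3, 134.2]
tcp_rot: [-1.707, 1.571, 2.978]
contact_force: [0.2, 0.2, -0.5]
grip_width: 33.9
```

```bash
python3 -c "
from h import *
plan(461,-156.2,125,-1.9)
c=capture('wrist'); cv2.imwrite('pics/m1.png',c['image'][:,:,::-1])"
```

```text
at [ 462.4 -153.3  134.2] jaw -1.6 q6 -0.45 F [ 0.2  0.2 -0.5] w 33.9 t 20.55
shift-now [ 9.2 -1.3  2.9] turn 0.3 shift-if-turned-first [ 9.2 -1.3  2.9]
```

View pics/m1.png

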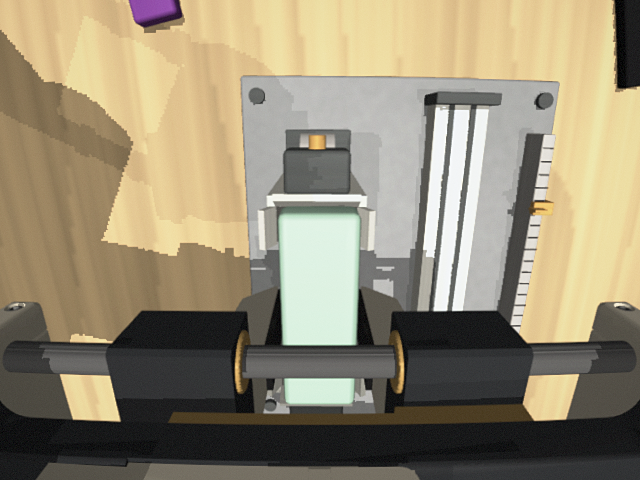

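>>> send_rows:
  moves:
    - [0, -1.3, 2.9, 0.3]
    - [0, 0, 0, 0]
    - [4, 0, 0, 0]
    - [3, 0, 0, 0]
    - [0, 0, 0, 0]

```text
time: 21.22
tool_pos: [460.8, -156.1, 126.9]
tcp_rot: [-1.906, 1.57, 2.773]
contact_force: [0.0, 0.4, -0.4]
grip_width: 33.6
```

>>> send_rows:
  moves:
    - [2, 0, 0, 0]
    - [0, 0, 0, 0]

```text
time: 21.48
tool_pos: [461.2, -156.4, 125.4]
tcp_rot: [0.701, 1.57, -0.903]
contact_force: [0.8, -0.3, -1.1]
grip_width: 33.4
```

```bash
python3 -c "
from h import *
plan(461,-156.2,125,-1.9)"
```

```text
at [ 461.2 -156.4  125.4] jaw -1.9 q6 -0.45 F [ 0.8 -0.3 -1.1] w 33.4 t 21.48
shift-now [ 0.4 -0.2 -0.2] turn -0.0 shift-if-turned-first [ 0.4 -0.2 -0.2]
```

>>> send_rows:
  moves:
    - [1.5, 0, 0, 0]
    - [0, 0, 0, 0]

```text
time: 21.72
tool_pos: [461.4, -156.3, 124.1]
tcp_rot: [1.189, 1.57, -0.415]
contact_force: [0.8, 0.8, 3.1]
grip_width: 33.8
```

>>> send_rows:
  moves:
    - [1.5, 0, 0, 0]
    - [0, 0, 0, 0]

```text
time: 21.98
tool_pos: [461.4, -156.3, 122.5]
tcp_rot: [1.156, 1.57, -0.448]
contact_force: [1.2, 0.8, 2.5]
grip_width: 33.6
```

>>> send_rows:
  moves:
    - [1.5, 0, 0, 0]
    - [0, 0, 0, 0]

```text
time: 22.22
tool_pos: [461.4, -156.3, 121.0]
tcp_rot: [1.195, 1.57, -0.409]
contact_force: [0.3, -0.0, 4.9]
grip_width: 33.3
```

>>> send_rows:
  moves:
    - [4, 0, 0, 0]
    - [4, 0, 0, 0]
    - [4, 0, 0, 0]
    - [0, 0, 0, 0]

```text
time: 22.72
tool_pos: [461.3, -156.3, 108.5]
tcp_rot: [1.116, 1.57, -0.488]
contact_force: [3.3, -1.3, -0.2]
grip_width: 33.5
```

>>> send_rows:
  moves:
    - [4, 0, 0, 0]
    - [4, 0, 0, 0]
    - [0, 0, 0, 0]

```text
time: 23.1
tool_pos: [461.3, -156.4, 100.7]
tcp_rot: [1.01, 1.57, -0.594]
contact_force: [2.1, -2.4, 1.8]
grip_width: 33.4
```

>>> send_rows:
  moves:
    - [3, 0, 0, 0]
    - [2, 0, 0, 0]
    - [0, 0, 0, 0]

```text
time: 23.48
tool_pos: [461.3, -156.3, 95.8]
tcp_rot: [1.008, 1.57, -0.596]
contact_force: [1.4, -0.6, 3.7]
grip_width: 33.6
```

>>> send_rows:
  moves:
    - [1, 0, 0, 0]
    - [0, 0, 0, 0]

```text
time: 23.72
tool_pos: [461.3, -156.3, 94.9]
tcp_rot: [1.07, 1.57, -0.534]
contact_force: [3.3, -1.5, 4.1]
grip_width: 34.1
```

>>> send_rows:
  hand: 0.55
  moves:
    - [0, 0, 0, 0]
    - [0, 0, 0, 0]
    - [0, 0, 0, 0]
    - [-30, 0, 0, 0]
    - [-50, 0, 0, 0]
    - [0, 0, 0, 0]

```text
time: 24.48
tool_pos: [462.9, -157.1, 178.0]
tcp_rot: [1.11, 1.564, -0.494]
contact_force: [-0.2, 0.4, 0.4]
grip_width: 50.4
```

```bash
python3 -c "
from h import *
o,c=look()
plan(461,-156.2,125,-1.9,o=o)
cv2.imwrite('pics/m2.png',c['image'][:,:,::-1])"
```

```text
[ 482.7 -204.   143.3   37.7   74.5] [338. 264.]
[ 441.2 -201.   143.4   14.2   88.6] [293. 252.]
at [ 462.9 -157.1  178. ] jaw -1.9 q6 -0.45 F [-0.2  0.4  0.4] w 50.4 t 24.48
shift-now [53.  -2.2 -1. ] turn -0.0 shift-if-turned-first [53.  -2.2 -1. ]
```

View pics/m2.png

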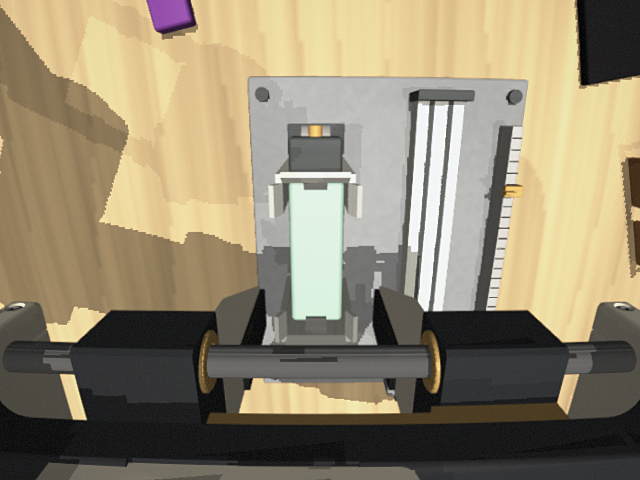

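>>> send_rows:
  hand: 0.65
  moves:
    - [0, 0, 0, 10.2]
    - [0, 0, 0, 10.2]
    - [0, 0, 0, 10.2]
    - [0, 0, 0, 10.2]
    - [0, 0, 0, 10.2]
    - [0, 0, 0, 10.2]
    - [0, 0, 0, 10.2]
    - [0, 0, 0, 10.2]

```text
time: 25.52
tool_pos: [460.0, -155.7, 173.1]
tcp_rot: [-0.559, 1.567, 2.69]
contact_force: [0.2, -0.5, 0.7]
grip_width: 59.4
```

>>> send_rows:
  moves:
    - [0, -52, 4, 0]
    - [0, -52, 4, 0]
    - [0, -52, 4, 0]
    - [0, -52, 4, 0]
    - [16, -52, 4, 0]
    - [16, -52, 4, 0]
    - [16, -52, 4, 0]
    - [0, 0, 0, 0]

```text
time: 26.52
tool_pos: [389.1, 204.4, 124.3]
tcp_rot: [0.125, 1.565, -2.898]
contact_force: [-0.2, -0.8, 0.3]
grip_width: 59.7
```

```bash
python3 -c "
from h import *
look(442,200)
print('scene')
for b in blanks(capture('scene'),None,14): print(np.round(b[:5]))"
```

```text
[447.2 116.8  44.3  33.6  -2.3] [439. 169.]
[441.5 197.5  93.8  33.    7.2] [335. 161.]
[453.4 298.1  93.5  33.1 -10.7] [216. 135.]
[462.3 388.3  93.6  33.3  -9.3] [ 89. 106.]
blank [441.5 197.5  93.8  33.    7.2]
at [389.1 204.4 124.3] jaw -83.2 q6 1.76 F [-0.2 -0.8  0.3] w 59.7 t 26.52
shift-now [121.   12.9 -51.9] turn -0.4 shift-if-turned-first [121.   13.3 -51.8]
scene
[603. 300.  93.  32.   1.]
[ 546. -698.  577.    8.   -0.]
[ 397. -158.  101.   38.   88.]
[450. 118.  45.  33.  -2.]
[444. 200.  96.  33.   7.]
[457. 301.  91.  33. -11.]
[465. 392.  92.  32. -10.]
```

>>> send_rows:
  moves:
    - [30, 6, -26, -0.4]
    - [40, 7, -26, 0]
    - [40, 0, 0, 0]
    - [15, 0, 0, 0]
    - [0, 0, 0, 0]
    - [0, 0, 0, 0]

```text
time: 27.38
tool_pos: [446.2, 195.4, 3.1]
tcp_rot: [-3.049, 1.568, 0.213]
contact_force: [-0.0, -0.4, 0.4]
grip_width: 59.4
```

```bash
python3 -c "
from h import *
plan(441.5,197.8,-22.5,-82.8)"
```

```text
at [446.2 195.4   3.1] jaw -83.1 q6 1.71 F [-0.  -0.4  0.4] w 59.4 t 27.38
shift-now [25.6 -2.9  4.5] turn -0.3 shift-if-turned-first [25.6 -3.   4.4]
```

>>> send_rows:
  moves:
    - [10, -2.9, 4.4, -0.3]
    - [8, 0, 0, 0]
    - [5, 0, 0, 0]
    - [2.5, 0, 0, 0]
    - [0, 0, 0, 0]

```text
time: 28.0
tool_pos: [440.4, 197.7, -23.9]
tcp_rot: [0.36, 1.57, -2.656]
contact_force: [0.3, -1.2, -0.1]
grip_width: 59.9
```

>>> send_rows:
  hand: 0
  moves:
    - [0, 0, 0, 0]
    - [0, 0, 0, 0]
    - [0, 0, 0, 0]
    - [0, 0, 0, 0]
    - [0, 0, 0, 0]

```text
time: 28.62
tool_pos: [440.6, 197.8, -23.6]
tcp_rot: [2.924, 1.57, -0.092]
contact_force: [0.0, -0.4, 2.2]
grip_width: 33.8
```

```bash
python3 -c "
from h import *
plan(461.2,-156.2,175,-1.9)"
```

```text
at [440.6 197.8 -23.6] jaw -82.8 q6 1.71 F [ 0.  -0.4  2.2] w 33.8 t 28.62
shift-now [-198.6  353.8   23.9] turn -80.9 shift-if-turned-first [-198.6   32.4  353.1]
```

>>> send_rows:
  moves:
    - [-30, 0, 0, 0]
    - [-56, 0, 0, -10]
    - [-56, 0, 0, -10]
    - [-56, 0, 0, -10]
    - [0, 0, 0, -10.3]
    - [0, 0, 0, -10.3]
    - [0, 0, 0, -10.3]
    - [0, 0, 0, -10]

```text
time: 29.62
tool_pos: [440.2, 197.7, 174.0]
tcp_rot: [-0.937, 1.57, -2.71]
contact_force: [-0.7, -0.3, -1.9]
grip_width: 33.9
```

>>> send_rows:
  moves:
    - [0, 5.4, 58.5, 0]
    - [0, 5.4, 58.5, 0]
    - [0, 5.4, 58.5, 0]
    - [0, 5.4, 58.5, 0]
    - [0, 5.4, 58.5, 0]
    - [0, 5.4, 58.5, 0]
    - [0, 0, 0, 0]
    - [0, 0, 0, 0]

```text
time: 30.62
tool_pos: [399.4, -151.9, 174.0]
tcp_rot: [-2.237, 1.57, 2.267]
contact_force: [-0.5, 0.1, -0.3]
grip_width: 33.8
```

>>> send_rows:
  moves:
    - [0, 0, 0, 0]

```text
time: 30.75
tool_pos: [399.9, -151.0, 174.2]
tcp_rot: [-2.235, 1.57, 2.271]
contact_force: [0.7, -0.0, -1.5]
grip_width: 33.9
```

```bash
python3 -c "
from h import *
plan(461.2,-157,126,-1.9)"
```

```text
at [ 399.9 -151.   174.2] jaw -11.8 q6 -0.34 F [ 0.7 -0.  -1.5] w 33.9 t 30.75
shift-now [48.2 61.3 -6.6] turn -9.9 shift-if-turned-first [48.2 61.5  4. ]
```

>>> send_rows:
  moves:
    - [0, 0, 0, -9.9]
    - [0, 31, 2, 0]
    - [0, 30.5, 2, 0]
    - [0, 0, 0, 0]
    - [0, 0, 0, 0]
    - [0, 0, 0, 0]

```text
time: 31.5
tool_pos: [460.5, -157.9, 174.4]
tcp_rot: [-1.714, 1.57, 2.965]
contact_force: [-0.7, 0.5, -0.7]
grip_width: 33.5
```

```bash
python3 -c "
from h import *
plan(461.2,-157,126,-1.9)"
```

```text
at [ 460.5 -157.9  174.4] jaw -2.0 q6 -0.45 F [-0.7  0.5 -0.7] w 33.5 t 31.5
shift-now [48.4  0.7 -0.9] turn -0.1 shift-if-turned-first [48.4  0.7 -0.9]
```

>>> send_rows:
  moves:
    - [20, 0.7, -0.9, 0]
    - [15, 0, 0, 0]
    - [8, 0, 0, 0]
    - [4, 0, 0, 0]
    - [0, 0, 0, 0]
    - [3, 0, 0, 0]
    - [3, 0, 0, 0]
    - [0, 0, 0, 0]

```text
time: 32.5
tool_pos: [462.3, -157.9, 122.1]
tcp_rot: [1.025, 1.569, -0.58]
contact_force: [-0.6, 0.1, 4.4]
grip_width: 33.5
```

>>> send_rows:
  moves:
    - [4, 0, 0, 0]
    - [4, 0, 0, 0]
    - [4, 0, 0, 0]
    - [0, 0, 0, 0]

```text
time: 33.0
tool_pos: [462.3, -158.3, 109.9]
tcp_rot: [0.719, 1.569, -0.887]
contact_force: [-1.3, -2.1, 2.6]
grip_width: 33.9
```

>>> send_rows:
  moves:
    - [4, 0, 0, 0]
    - [4, 0, 0, 0]
    - [0, 0, 0, 0]

```text
time: 33.38
tool_pos: [462.3, -158.3, 101.8]
tcp_rot: [0.692, 1.569, -0.914]
contact_force: [-0.4, -1.6, 3.1]
grip_width: 33.9
```

>>> send_rows:
  moves:
    - [4, 0, 0, 0]
    - [3.5, 0, 0, 0]
    - [0, 0, 0, 0]

```text
time: 33.75
tool_pos: [462.3, -158.3, 94.2]
tcp_rot: [0.698, 1.569, -0.908]
contact_force: [-0.8, -3.4, 3.1]
grip_width: 34.3
```

>>> send_rows:
  hand: 0.55
  moves:
    - [0, 0, 0, 0]
    - [0, 0, 0, 0]
    - [0, 0, 0, 0]
    - [-30, 0, 0, 0]
    - [-54, 0, 0, 0]
    - [0, 0, 0, 0]
    - [0, 0, 0, 0]

```text
time: 34.62
tool_pos: [461.4, -157.3, 177.3]
tcp_rot: [-2.094, 1.57, 2.584]
contact_force: [-0.5, 0.4, 0.2]
grip_width: 50.5
```

```bash
cat >> h.py <<'E'
def magcheck(f=None):
    o=get_obs(); c=capture("wrist")
    plan(461.2,-156.5,178,-1.9,o=o)
    # expected pixel of top-face corners (held: top z=138) and if resting unlatched (top 165)
    for top in (138,165):
        P=[(461+dx*.9994+dy*.0332,-156.4-dx*.0332+dy*.9994,top) for dx,dy in((-17,-47.5),(17,-47.5),(17,47.5),(-17,47.5))]
        print(top,proj(c,P,o).round().astype(int).tolist())
    m=cv2.inRange(cv2.cvtColor(c["image"],cv2.COLOR_RGB2HSV),(50,25,110),(95,255,255))[150:345,240:400]
    k=max(cv2.findContours(m,0,2)[0],key=cv2.contourArea); print("blob",np.array(cv2.boundingRect(k))+[240,150,0,0])
    if f: cv2.imwrite(f,c["image"][:,:,::-1])
E
python3 -c "
from h import *
magcheck('pics/m3.png')"
```

```text
at [ 461.4 -157.3  177.3] jaw -2.0 q6 -0.45 F [-0.5  0.4  0.2] w 50.5 t 34.62
shift-now [-0.7 -0.3 -0.8] turn -0.1 shift-if-turned-first [-0.7 -0.3 -0.8]
138 [[293, 322], [343, 322], [346, 182], [290, 182]]
165 [[290, 345], [346, 345], [350, 190], [286, 190]]
blob [293 183  56 140]
```

View pics/m3.png

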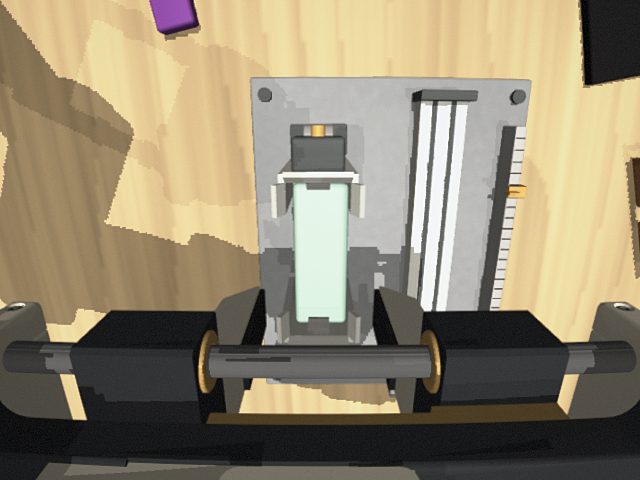

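>>> send_rows:
  hand: 0.65
  moves:
    - [0, 0, 0, 10.5]
    - [0, 0, 0, 10.5]
    - [0, 0, 0, 10.5]
    - [0, 0, 0, 10.5]
    - [0, 0, 0, 10.5]
    - [0, 0, 0, 10.5]
    - [0, 0, 0, 10.5]
    - [0, 0, 0, 10.5]

```text
time: 35.67
tool_pos: [461.0, -157.2, 176.2]
tcp_rot: [-0.544, 1.567, 2.662]
contact_force: [-0.4, 0.6, -0.0]
grip_width: 59.5
```

>>> send_rows:
  moves:
    - [0, 0, 0, 10]
    - [0, 0, 0, 4.8]
    - [0, -56, 20, 0]
    - [0, -56, 20, 0]
    - [0, -56, 20, 0]
    - [0, -56, 20, 0]
    - [0, -56, 20, 0]
    - [0, -56, 20, 0]

```text
time: 36.67
tool_pos: [405.6, 196.5, 176.5]
tcp_rot: [0.528, 1.568, -2.802]
contact_force: [1.7, 0.4, -0.7]
grip_width: 60.1
```

>>> send_rows:
  moves:
    - [22, -55, 21, 0]
    - [22, -55, 21, 0]
    - [0, 0, 0, 0]
    - [0, 0, 0, 0]
    - [0, 0, 0, 0]

```text
time: 37.3
tool_pos: [386.9, 309.1, 134.1]
tcp_rot: [1.787, 1.57, -1.545]
contact_force: [0.4, -0.0, -0.9]
grip_width: 60.0
```

```bash
python3 -c "
from h import *
look(453,298)
print('scene')
for b in blanks(capture('scene'),None,14): print(np.round(b[:5]))"
```

```text
[463.8 375.7  97.1  30.2   7.4] [215. 139.]
[453.1 299.3  93.6  33.1 -10.2] [318. 145.]
[446.9 117.4  44.1  33.7  -2.9] [545. 108.]
[552.7 297.7  30.9   6.6  78.7] [288.   4.]
blank [453.1 299.3  93.6  33.1 -10.2]
at [386.9 309.1 134.1] jaw -100.9 q6 2.28 F [ 0.4 -0.  -0.9] w 60.0 t 37.3
shift-now [131.1  -3.  -66.9] turn -0.7 shift-if-turned-first [131.1  -2.2 -66.9]
scene
[603. 300.  93.  32.   1.]
[ 546. -698.  577.    8.   -0.]
[ 399. -158.   95.   40.   89.]
[450. 119.  45.  33.  -4.]
[456. 301.  93.  33. -11.]
[465. 392.  92.  32. -10.]
```

>>> send_rows:
  moves:
    - [10, -1, -35, -0.7]
    - [40, -1.2, -32, 0]
    - [40, 0, 0, 0]
    - [25, 0, 0, 0]
    - [0, 0, 0, 0]
    - [0, 0, 0, 0]

```text
time: 38.15
tool_pos: [453.8, 300.1, 20.3]
tcp_rot: [-2.565, 1.569, 0.399]
contact_force: [0.3, -0.3, 0.1]
grip_width: 59.6
```

```bash
python3 -c "
from h import *
plan(453.1,299.3,-23,-100.2)"
```

```text
at [453.8 300.1  20.3] jaw -100.1 q6 2.19 F [ 0.3 -0.3  0.1] w 59.6 t 38.15
shift-now [43.3  1.   0.6] turn 0.1 shift-if-turned-first [43.3  1.   0.6]
```

Good; settled starts give accurate moves.

>>> send_rows:
  moves:
    - [20, 1, 0.6, 0]
    - [14, 0, 0, 0]
    - [6, 0, 0, 0]
    - [3, 0, 0, 0]
    - [0, 0, 0, 0]
    - [0, 0, 0, 0]

```text
time: 38.9
tool_pos: [452.3, 299.4, -23.6]
tcp_rot: [-2.664, 1.57, 0.301]
contact_force: [0.2, 0.1, -0.1]
grip_width: 59.8
```

>>> send_rows:
  hand: 0
  moves:
    - [0, 0, 0, 0]
    - [0, 0, 0, 0]
    - [0, 0, 0, 0]
    - [0, 0, 0, 0]
    - [0, 0, 0, 0]

```text
time: 39.52
tool_pos: [452.0, 299.4, -23.9]
tcp_rot: [-2.874, 1.571, 0.092]
contact_force: [0.3, 0.2, 0.8]
grip_width: 33.9
```

```bash
python3 -c "
from h import *
plan(462,-157,175,-1.9)"
```

```text
at [452.  299.4 -23.9] jaw -100.1 q6 2.19 F [0.3 0.2 0.8] w 33.9 t 39.52
shift-now [-198.9  447.5  -89.9] turn 81.8 shift-if-turned-first [-198.9  -25.2 -455.8]
```

>>> send_rows:
  moves:
    - [-30, 0, 0, 0]
    - [-56, 0, 0, -10.4]
    - [-56, 0, 0, -10.4]
    - [-57, 0, 0, -10.4]
    - [0, 0, 0, -10.4]
    - [0, 0, 0, -10.4]
    - [0, 0, 0, -10.4]
    - [0, 0, 0, -10.4]

```text
time: 40.52
tool_pos: [451.7, 299.1, 174.7]
tcp_rot: [-0.529, 1.57, -2.571]
contact_force: [-0.5, -0.2, -1.2]
grip_width: 33.8
```

>>> send_rows:
  moves:
    - [0, 0, 0, -10.4]
    - [0, 0, 0, -10.4]
    - [0, 0, 0, -4.6]
    - [0, 3.1, 57, 0]
    - [0, 3.1, 57, 0]
    - [0, 3.1, 57, 0]
    - [0, 3.1, 57, 0]
    - [0, 3.1, 57, 0]

```text
time: 41.52
tool_pos: [457.6, 12.2, 175.0]
tcp_rot: [-0.269, 1.571, -1.873]
contact_force: [1.2, 0.4, -1.2]
grip_width: 33.5
```

>>> send_rows:
  moves:
    - [0, 3.1, 57, 0]
    - [0, 3.1, 57, 0]
    - [0, 3.5, 57, 0]
    - [0, 0, 0, 0]
    - [0, 0, 0, 0]
    - [0, 0, 0, 0]

```text
time: 42.28
tool_pos: [461.9, -155.9, 175.0]
tcp_rot: [-2.328, 1.57, 2.353]
contact_force: [-0.4, 0.8, -2.0]
grip_width: 33.5
```

```bash
python3 -c "
from h import *
plan(462,-158,126,-1.9)"
```

```text
at [ 461.9 -155.9  175. ] jaw -1.8 q6 -0.45 F [-0.4  0.8 -2. ] w 33.5 t 42.27
shift-now [49.   0.2  2.1] turn 0.1 shift-if-turned-first [49.   0.2  2.1]
```

>>> send_rows:
  moves:
    - [20, 0.2, 2.1, 0]
    - [15, 0, 0, 0]
    - [8, 0, 0, 0]
    - [4, 0, 0, 0]
    - [0, 0, 0, 0]
    - [3, 0, 0, 0]
    - [3, 0, 0, 0]
    - [0, 0, 0, 0]

```text
time: 43.28
tool_pos: [462.3, -158.8, 122.8]
tcp_rot: [2.064, 1.57, 0.461]
contact_force: [-2.4, 4.6, 6.2]
grip_width: 33.4
```

>>> send_rows:
  moves:
    - [4, 0, 0, 0]
    - [4, 0, 0, 0]
    - [4, 0, 0, 0]
    - [0, 0, 0, 0]

```text
time: 43.78
tool_pos: [462.3, -159.0, 111.3]
tcp_rot: [1.76, 1.57, 0.156]
contact_force: [-2.8, 4.2, 9.4]
grip_width: 34.0
```

>>> send_rows:
  moves:
    - [4, 0, 0, 0]
    - [4, 0, 0, 0]
    - [4, 0, 0, 0]
    - [4, 0, 0, 0]
    - [0, 0, 0, 0]

```text
time: 44.4
tool_pos: [462.3, -159.0, 94.9]
tcp_rot: [1.959, 1.57, 0.355]
contact_force: [-2.7, 3.2, 7.4]
grip_width: 33.5
```

>>> send_rows:
  moves:
    - [0.8, 0, 0, 0]
    - [0, 0, 0, 0]

```text
time: 44.65
tool_pos: [462.3, -159.0, 94.4]
tcp_rot: [1.879, 1.57, 0.274]
contact_force: [-3.2, 4.5, 9.2]
grip_width: 33.6
```

>>> send_rows:
  hand: 0.55
  moves:
    - [0, 0, 0, 0]
    - [0, 0, 0, 0]
    - [0, 0, 0, 0]
    - [-30, 0, 0, 0]
    - [-54, 0, 0, 0]
    - [0, 0, 0, 0]
    - [0, 0, 0, 0]

```text
time: 45.52
tool_pos: [461.9, -159.3, 176.8]
tcp_rot: [-1.712, 1.57, 2.967]
contact_force: [-0.4, -0.0, -0.3]
grip_width: 50.8
```

```bash
python3 -c "
from h import *
magcheck('pics/m4.png')
print('scene')
for b in blanks(capture('scene'),None,14): print(np.round(b[:5]))"
```

```text
at [ 461.9 -159.3  176.8] jaw -1.9 q6 -0.46 F [-0.4 -0.  -0.3] w 50.8 t 45.52
shift-now [-1.2 -0.8 -2.8] turn -0.0 shift-if-turned-first [-1.2 -0.8 -2.8]
138 [[292, 320], [343, 320], [346, 179], [289, 179]]
165 [[289, 342], [345, 342], [349, 186], [285, 186]]
blob [292 180  56 141]
scene
[603. 300.  93.  33.   2.]
[ 546. -698.  577.    8.   -0.]
[451. 118.  43.  32.  -2.]
[465. 392.  92.  32. -10.]
```

>>> send_rows:
  hand: 0.65
  moves:
    - [0, 0, 0, 10.5]
    - [0, 0, 0, 10.5]
    - [0, 0, 0, 10.5]
    - [0, 0, 0, 10.5]
    - [0, 0, 0, 10.5]
    - [0, 0, 0, 10.5]
    - [0, 0, 0, 10.5]
    - [0, 0, 0, 10.5]

```text
time: 46.62
tool_pos: [461.5, -159.1, 175.9]
tcp_rot: [-0.519, 1.568, 2.688]
contact_force: [-0.1, -0.0, -0.7]
grip_width: 59.5
```

>>> send_rows:
  moves:
    - [0, 0, 0, 10.5]
    - [0, 0, 0, 3.1]
    - [0, -54, 16, 0]
    - [0, -54, 16, 0]
    - [0, -54, 16, 0]
    - [0, -54, 16, 0]
    - [0, -54, 16, 0]
    - [0, -54, 16, 0]

```text
time: 47.62
tool_pos: [419.9, 177.6, 176.2]
tcp_rot: [0.486, 1.569, -2.822]
contact_force: [0.8, 0.5, 0.3]
grip_width: 59.8
```

>>> send_rows:
  moves:
    - [0, -54, 16, 0]
    - [10, -54, 16, 0]
    - [16, -54, 16, 0]
    - [16, -54, 16, 0]
    - [0, 0, 0, 0]
    - [0, 0, 0, 0]
    - [0, 0, 0, 0]

```text
time: 48.5
tool_pos: [393.9, 398.5, 135.3]
tcp_rot: [1.7, 1.57, -1.609]
contact_force: [-0.1, 0.3, -0.3]
grip_width: 59.6
```

```bash
python3 -c "
from h import *
look(463,390)"
```

```text
[447.4 132.1  43.9   8.9   3.1] [635. 110.]
[461.8 389.6  93.6  33.2  -9.4] [320. 139.]
blank [461.8 389.6  93.6  33.2  -9.4]
at [393.9 398.5 135.3] jaw -99.6 q6 2.39 F [-0.1  0.3 -0.3] w 59.6 t 48.5
shift-now [132.3  -2.6 -68.4] turn -0.2 shift-if-turned-first [132.3  -2.4 -68.4]
```

>>> send_rows:
  moves:
    - [0, -1.2, -35, -0.2]
    - [40, -1.2, -33.4, 0]
    - [45, 0, 0, 0]
    - [35, 0, 0, 0]
    - [0, 0, 0, 0]
    - [24, 0, 0, 0]
    - [11, 0, 0, 0]
    - [3.5, 0, 0, 0]

```text
time: 49.55
tool_pos: [461.8, 390.8, -22.5]
tcp_rot: [-2.498, 1.57, 0.481]
contact_force: [-0.2, 0.7, -0.3]
grip_width: 59.5
```

>>> send_rows:
  moves:
    - [0, 0, 0, 0]
    - [0, 0, 0, 0]

```text
time: 49.8
tool_pos: [461.8, 391.1, -22.4]
tcp_rot: [-2.463, 1.569, 0.516]
contact_force: [-0.0, -0.4, 0.9]
grip_width: 59.4
```

>>> send_rows:
  hand: 0
  moves:
    - [0, 0, 0, 0]
    - [0, 0, 0, 0]
    - [0, 0, 0, 0]
    - [0, 0, 0, 0]
    - [0, 0, 0, 0]

```text
time: 50.42
tool_pos: [461.4, 390.8, -23.2]
tcp_rot: [2.795, 1.571, -0.509]
contact_force: [-0.3, -0.2, 1.4]
grip_width: 34.0
```

```bash
python3 -c "
from h import *
plan(462,-157.5,175,-1.9)"
```

```text
at [461.4 390.8 -23.2] jaw -99.3 q6 2.31 F [-0.3 -0.2  1.4] w 34.0 t 50.42
shift-now [-198.2  541.   -89.2] turn 82.6 shift-if-turned-first [-198.2  -18.8 -548. ]
```

>>> send_rows:
  moves:
    - [-30, 0, 0, 0]
    - [-56, 0, 0, -10.4]
    - [-56, 0, 0, -10.4]
    - [-56, 0, 0, -10.4]
    - [0, 0, 0, -10.4]
    - [0, 0, 0, -10.4]
    - [0, 0, 0, -10.4]
    - [0, 0, 0, -10.4]

```text
time: 51.42
tool_pos: [461.1, 390.6, 174.3]
tcp_rot: [-0.426, 1.57, -2.453]
contact_force: [-1.1, -0.6, -0.7]
grip_width: 33.7
```

>>> send_rows:
  moves:
    - [0, 0, 0, -10.4]
    - [0, 0, 0, -10.4]
    - [0, 0, 0, -3.8]
    - [0, 1.9, 54.8, 0]
    - [0, 1.9, 54.8, 0]
    - [0, 1.9, 54.8, 0]
    - [0, 1.9, 54.8, 0]
    - [0, 1.9, 54.8, 0]

```text
time: 52.42
tool_pos: [461.4, 115.0, 174.7]
tcp_rot: [0.628, 1.571, -0.976]
contact_force: [0.9, -0.4, -0.4]
grip_width: 33.4
```

>>> send_rows:
  moves:
    - [0, 1.9, 54.8, 0]
    - [0, 1.9, 54.8, 0]
    - [0, 1.9, 54.8, 0]
    - [0, 1.9, 54.8, 0]
    - [0, 1.7, 54.8, 0]
    - [0, 0, 0, 0]
    - [0, 0, 0, 0]
    - [0, 0, 0, 0]

```text
time: 53.42
tool_pos: [461.9, -156.2, 174.7]
tcp_rot: [-2.354, 1.57, 2.327]
contact_force: [-0.7, -0.6, -1.1]
grip_width: 33.6
```

```bash
python3 -c "
from h import *
plan(462,-157.2,126,-1.9)"
```

```text
at [ 461.9 -156.2  174.7] jaw -1.8 q6 -0.45 F [-0.7 -0.6 -1.1] w 33.6 t 53.42
shift-now [48.7  0.2  1. ] turn 0.1 shift-if-turned-first [48.7  0.2  1. ]
```

>>> send_rows:
  moves:
    - [20, 0.2, 1, 0]
    - [15, 0, 0, 0]
    - [8, 0, 0, 0]
    - [4, 0, 0, 0]
    - [0, 0, 0, 0]
    - [3, 0, 0, 0]
    - [3, 0, 0, 0]
    - [0, 0, 0, 0]

```text
time: 54.42
tool_pos: [462.3, -158.5, 122.5]
tcp_rot: [1.279, 1.57, -0.325]
contact_force: [-2.3, 2.0, 4.0]
grip_width: 34.0
```

>>> send_rows:
  moves:
    - [4, 0, 0, 0]
    - [4, 0, 0, 0]
    - [4, 0, 0, 0]
    - [0, 0, 0, 0]

```text
time: 54.92
tool_pos: [462.3, -158.5, 110.6]
tcp_rot: [1.305, 1.57, -0.299]
contact_force: [-2.9, 1.7, 6.5]
grip_width: 33.5
```

>>> send_rows:
  moves:
    - [4, 0, 0, 0]
    - [4, 0, 0, 0]
    - [4, 0, 0, 0]
    - [4, 0, 0, 0]
    - [0, 0, 0, 0]

```text
time: 55.55
tool_pos: [462.3, -158.5, 94.3]
tcp_rot: [1.324, 1.57, -0.281]
contact_force: [-2.5, 1.6, 5.6]
grip_width: 33.8
```

>>> send_rows:
  hand: 0.55
  moves:
    - [0, 0, 0, 0]
    - [0, 0, 0, 0]
    - [0, 0, 0, 0]
    - [-30, 0, 0, 0]
    - [-54, 0, 0, 0]
    - [0, 0, 0, 0]
    - [0, 0, 0, 0]

```text
time: 56.42
tool_pos: [461.8, -158.4, 177.3]
tcp_rot: [-1.777, 1.57, 2.902]
contact_force: [0.4, -0.4, -0.6]
grip_width: 50.3
```

```bash
python3 -c "
from h import *
magcheck('pics/m5.png')
print('scene')
for b in blanks(capture('scene'),None,14): print(np.round(b[:5]))"
```

```text
at [ 461.8 -158.4  177.3] jaw -1.9 q6 -0.45 F [ 0.4 -0.4 -0.6] w 50.3 t 56.42
shift-now [-0.7 -0.7 -1.8] turn -0.0 shift-if-turned-first [-0.7 -0.7 -1.8]
138 [[293, 321], [343, 321], [346, 180], [289, 180]]
165 [[290, 343], [345, 343], [349, 188], [285, 188]]
blob [292 181  56 141]
scene
[603. 300.  93.  33.   2.]
[ 427. -158.   65.   27.   88.]
[ 546. -698.  577.    8.   -0.]
[451. 119.  43.  33.  -4.]
```

>>> send_rows:
  hand: 0.65
  moves:
    - [0, 0, 0, -10.5]
    - [0, 0, 0, -10.5]
    - [0, 0, 0, -10.5]
    - [0, 0, 0, -10.5]
    - [0, 0, 0, -10.5]
    - [0, 0, 0, -10.5]
    - [0, 0, 0, -10.5]
    - [0, 0, 0, -10.5]

```text
time: 57.52
tool_pos: [461.5, -158.2, 176.4]
tcp_rot: [2.823, 1.568, 2.691]
contact_force: [-0.4, -0.7, -0.5]
grip_width: 59.4
```

>>> send_rows:
  moves:
    - [0, 0, 0, -10]
    - [0, 56.4, 19, 0]
    - [0, 56.4, 19, 0]
    - [0, 56.4, 19, 0]
    - [0, 56.4, 19, 0]
    - [0, 56.4, 19, 0]
    - [0, 56.4, 19, 0]
    - [0, 56.4, 19, 0]

```text
time: 58.52
tool_pos: [580.3, 242.6, 176.1]
tcp_rot: [-2.79, 1.568, -2.753]
contact_force: [1.5, -0.9, -0.1]
grip_width: 59.6
```

>>> send_rows:
  moves:
    - [0, 56.4, 19, 0]
    - [0, 0, 0, 0]
    - [0, 0, 0, 0]
    - [0, 0, 0, 0]

```text
time: 59.02
tool_pos: [597.4, 296.4, 177.4]
tcp_rot: [-2.463, 1.57, -2.428]
contact_force: [0.9, -0.0, 0.1]
grip_width: 60.1
```

```bash
python3 -c "
from h import *
o,c=look(600,298)
import pickle
s=pickle.load(open('scene0.pkl','rb')); print('beaker',ray(s,[(421,350)],0),ray(s,[(424,327)],85))
cv2.imwrite('pics/b5.png',c['image'][:,:,::-1])"
```

```text
[629.9 314.5  40.4  12.6 -17.5] [335. 249.]
[600.1 298.9  92.9  32.2   1.4] [312. 202.]
[448.9 118.9  44.1  33.8  -2.7] [117.  37.]
blank [600.1 298.9  92.9  32.2   1.4]
at [597.4 296.4 177.4] jaw 92.0 q6 -1.26 F [ 0.9 -0.   0.1] w 60.1 t 59.02
shift-now [174.4   2.5   3. ] turn 0.7 shift-if-turned-first [174.4   2.5   2.9]
beaker [[735.56542848 245.43166489   0.        ]] [[707.46735821 248.67682134  85.        ]]
```

View pics/b5.png

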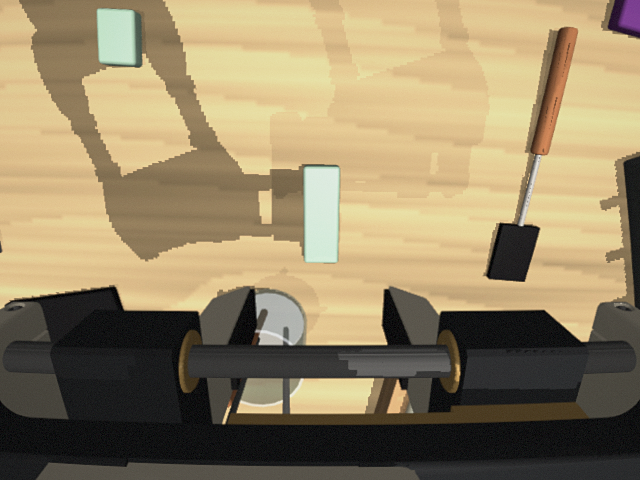

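>>> send_rows:
  moves:
    - [40, 2.5, 2.7, 0.4]
    - [55, 0, 0, 0]
    - [55, 0, 0, 0]
    - [15, 0, 0, 0]
    - [0, 0, 0, 0]
    - [0, 0, 0, 0]

```text
time: 59.82
tool_pos: [602.0, 301.0, 15.7]
tcp_rot: [0.3, 1.566, 0.329]
contact_force: [0.8, -0.3, 0.5]
grip_width: 59.6
```

```bash
python3 -c "
from h import *
plan(600,299,-23,91.5)"
```

```text
at [602.  301.   15.7] jaw 91.7 q6 -1.25 F [ 0.8 -0.3  0.5] w 59.6 t 59.83
shift-now [38.6 -2.  -2.2] turn 0.2 shift-if-turned-first [38.6 -2.  -2.2]
```

>>> send_rows:
  moves:
    - [18, -2, -2, 0]
    - [12, 0, 0, 0]
    - [6, 0, 0, 0]
    - [2.5, 0, 0, 0]
    - [0, 0, 0, 0]
    - [0, 0, 0, 0]

```text
time: 60.58
tool_pos: [598.5, 298.6, -25.4]
tcp_rot: [0.163, 1.57, 0.193]
contact_force: [-0.7, 0.0, -0.2]
grip_width: 59.8
```

>>> send_rows:
  hand: 0
  moves:
    - [0, 0, 0, 0]
    - [0, 0, 0, 0]
    - [0, 0, 0, 0]
    - [0, 0, 0, 0]
    - [0, 0, 0, 0]

```text
time: 61.2
tool_pos: [598.2, 298.5, -25.7]
tcp_rot: [-1.205, 1.571, -1.176]
contact_force: [-0.3, -0.1, 0.7]
grip_width: 33.6
```

```bash
python3 -c "
from h import *
plan(462,-157.2,175,-1.9)"
```

```text
at [598.2 298.5 -25.7] jaw 91.7 q6 -1.25 F [-0.3 -0.1  0.7] w 33.6 t 61.2
shift-now [-200.7 -451.4 -149.6] turn -86.4 shift-if-turned-first [-200.7  121.  -459.9]
```

>>> send_rows:
  moves:
    - [-30, 0, 0, 0]
    - [-56, 0, 0, 10.4]
    - [-56, 0, 0, 10.4]
    - [-58, 0, 0, 10.4]
    - [0, 0, 0, 10.4]
    - [0, 0, 0, 10.4]
    - [0, 0, 0, 10.4]
    - [0, 0, 0, 10.4]

```text
time: 62.2
tool_pos: [597.9, 298.4, 173.8]
tcp_rot: [-1.459, 1.57, -2.706]
contact_force: [0.7, -0.4, -0.8]
grip_width: 33.9
```

>>> send_rows:
  moves:
    - [0, 0, 0, 10.4]
    - [0, 0, 0, 10.4]
    - [0, -15.1, 57.2, 0]
    - [0, -15.1, 57.2, 0]
    - [0, -15.1, 57.2, 0]
    - [0, -15.1, 57.2, 0]
    - [0, -15.1, 57.2, 0]
    - [0, -15.1, 57.2, 0]

```text
time: 63.2
tool_pos: [495.4, -43.1, 174.3]
tcp_rot: [0.862, 1.571, -0.742]
contact_force: [-0.0, 1.0, -0.6]
grip_width: 33.5
```

>>> send_rows:
  moves:
    - [0, -15.1, 57.2, 0]
    - [0, -15.1, 57.2, 0]
    - [0, 0, 0, 0]
    - [0, 0, 0, 0]
    - [0, 0, 0, 0]

```text
time: 63.82
tool_pos: [462.5, -153.5, 174.2]
tcp_rot: [-2.724, 1.57, 1.958]
contact_force: [0.5, -0.1, -1.0]
grip_width: 33.7
```

```bash
python3 -c "
from h import *
plan(462,-155.2,124,-1.9)"
```

```text
at [ 462.5 -153.5  174.2] jaw -1.8 q6 -0.45 F [ 0.5 -0.1 -1. ] w 33.7 t 63.83
shift-now [50.2 -0.5  1.7] turn 0.1 shift-if-turned-first [50.2 -0.5  1.7]
```

Target depth ≈ 92.5 (total 81.7).

>>> send_rows:
  moves:
    - [20, -0.5, 1.7, 0]
    - [15, 0, 0, 0]
    - [8, 0, 0, 0]
    - [5, 0, 0, 0]
    - [0, 0, 0, 0]
    - [3, 0, 0, 0]
    - [3, 0, 0, 0]
    - [0, 0, 0, 0]

```text
time: 64.82
tool_pos: [462.2, -155.7, 121.3]
tcp_rot: [2.076, 1.569, 0.472]
contact_force: [-0.4, 7.4, 5.7]
grip_width: 33.7
```

>>> send_rows:
  moves:
    - [4, 0, 0, 0]
    - [4, 0, 0, 0]
    - [4, 0, 0, 0]
    - [0, 0, 0, 0]

```text
time: 65.32
tool_pos: [462.4, -155.6, 110.4]
tcp_rot: [1.78, 1.568, 0.176]
contact_force: [-2.0, 7.7, 15.5]
grip_width: 33.6
```

>>> send_rows:
  moves:
    - [4, 0, 0, 0]
    - [4, 0, 0, 0]
    - [4, 0, 0, 0]
    - [4, 0, 0, 0]
    - [0, 0, 0, 0]

```text
time: 65.95
tool_pos: [462.4, -155.6, 93.8]
tcp_rot: [1.966, 1.568, 0.362]
contact_force: [-1.7, 7.9, 10.2]
grip_width: 33.9
```

>>> send_rows:
  moves:
    - [1.3, 0, 0, 0]
    - [0, 0, 0, 0]

```text
time: 66.2
tool_pos: [462.4, -155.6, 92.8]
tcp_rot: [1.932, 1.568, 0.328]
contact_force: [-1.3, 9.0, 13.1]
grip_width: 33.4
```

>>> send_rows:
  hand: 0.55
  moves:
    - [0, 0, 0, 0]
    - [0, 0, 0, 0]
    - [0, 0, 0, 0]
    - [-30, 0, 0, 0]
    - [-55, 0, 0, 0]
    - [0, 0, 0, 0]
    - [0, 0, 0, 0]

```text
time: 67.08
tool_pos: [461.4, -156.5, 175.5]
tcp_rot: [-1.651, 1.57, 3.028]
contact_force: [-1.0, -0.4, -0.7]
grip_width: 50.7
```

```bash
python3 -c "
from h import *
magcheck('pics/m6.png')
plan(583.5,-309.5,330,88)
print('scene')
for b in blanks(capture('scene'),None,14): print(np.round(b[:5]))
i=cv2.imread('pics/m6.png'); cv2.imwrite('pics/m6c.png',cv2.resize(i[60:360,220:560],None,fx=2,fy=2,interpolation=cv2.INTER_CUBIC))"
```

```text
at [ 461.4 -156.5  175.5] jaw -1.9 q6 -0.45 F [-1.  -0.4 -0.7] w 50.7 t 67.08
shift-now [-2.5 -0.2  0. ] turn -0.0 shift-if-turned-first [-2.5 -0.2  0. ]
138 [[293, 325], [344, 325], [347, 184], [290, 184]]
165 [[290, 348], [346, 348], [350, 192], [286, 192]]
blob [293 185  56 139]
at [ 461.  -156.3  174.9] jaw -1.9 q6 -0.45 F [-0.2 -0.7 -0.2] w 50.4 t 67.12
shift-now [-155.5  127.3  148.9] turn -89.9 shift-if-turned-first [-155.5 -148.7  127.5]
scene
[ 435. -158.   65.   29.   88.]
[ 546. -698.  577.    8.   -0.]
[451. 118.  43.  32.  -2.]
```

View pics/m6c.png

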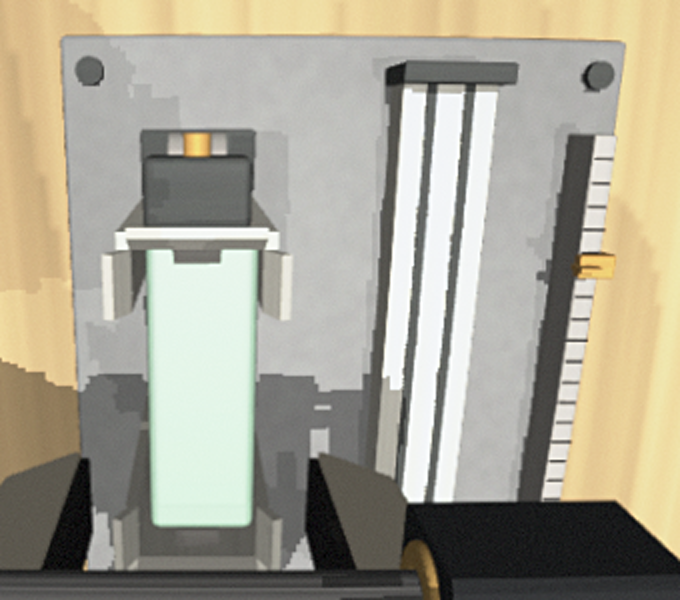

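>>> send_rows:
  hand: 0
  moves:
    - [0, 0.5, 8, 0]
    - [0, 0, 0, 0]
    - [0, 0, 0, 0]
    - [0, 0, 0, 0]
    - [0, 0, 0, 0]
    - [0, 0, 0, 0]
    - [30, 0, 0, 0]
    - [20, 0, 0, 0]

```text
time: 68.18
tool_pos: [461.7, -164.4, 125.1]
tcp_rot: [-1.838, 1.57, 2.841]
contact_force: [-0.6, -0.8, -0.6]
grip_width: 0.4
```

>>> send_rows:
  moves:
    - [5, 0, 0, 0]
    - [4, 0, 0, 0]
    - [2, 0, 0, 0]
    - [0, 0, 0, 0]

```text
time: 68.68
tool_pos: [462.2, -164.7, 115.3]
tcp_rot: [1.036, 1.57, -0.568]
contact_force: [0.2, -0.2, -0.7]
grip_width: 0.3
```

>>> send_rows:
  moves:
    - [2, 0, 0, 0]
    - [0, 0, 0, 0]

```text
time: 68.92
tool_pos: [462.2, -164.8, 113.2]
tcp_rot: [0.99, 1.57, -0.614]
contact_force: [0.6, -0.4, 1.3]
grip_width: 0.5
```

>>> send_rows:
  moves:
    - [2, 0, 0, 0]
    - [0, 0, 0, 0]

```text
time: 69.18
tool_pos: [462.4, -165.4, 111.9]
tcp_rot: [0.685, 1.568, -0.919]
contact_force: [-1.9, -1.6, 7.2]
grip_width: 0.4
```

>>> send_rows:
  moves:
    - [1.5, 0, 0, 0]
    - [0, 0, 0, 0]

```text
time: 69.42
tool_pos: [462.4, -165.5, 111.0]
tcp_rot: [0.712, 1.568, -0.892]
contact_force: [-2.8, -2.0, 10.9]
grip_width: 0.5
```

>>> send_rows:
  moves:
    - [1, 0, 0, 0]
    - [0, 0, 0, 0]

```text
time: 69.68
tool_pos: [462.4, -165.5, 110.2]
tcp_rot: [0.722, 1.568, -0.882]
contact_force: [-4.1, -1.3, 13.8]
grip_width: -0.3
```

>>> send_rows:
  moves:
    - [1, 0, 0, 0]
    - [0, 0, 0, 0]

```text
time: 69.92
tool_pos: [462.4, -165.5, 109.3]
tcp_rot: [0.739, 1.568, -0.865]
contact_force: [-4.7, -1.4, 15.1]
grip_width: 0.6
```

>>> send_rows:
  moves:
    - [-5, 0, 0, 0]
    - [-25, 0, -8, 0]
    - [-35, 0, 0, 0]
    - [0, 0, 0, 0]
    - [0, 0, 0, 0]

```text
time: 70.55
tool_pos: [461.7, -156.3, 171.8]
tcp_rot: [-1.996, 1.57, 2.683]
contact_force: [-0.4, 0.2, -0.2]
grip_width: 0.7
```

```bash
python3 -c "
from h import *
magcheck('pics/m7.png')
a=cv2.imread('pics/m7.png')
# compare dark notch of -y latch: pixel column profile near bottom edge, ref m3 and m6
for n in('m3','m6','m7'):
    i=cv2.imread(f'pics/{n}.png')[:,:,1]; print(n,'mid',i[300:345:2,318].tolist()); print('   edge',i[300:345:2,304].tolist())
"
```

```text
at [ 461.7 -156.3  171.8] jaw -1.9 q6 -0.45 F [-0.4  0.2 -0.2] w 0.7 t 70.55
shift-now [-6.2 -0.5  0.2] turn -0.0 shift-if-turned-first [-6.2 -0.5  0.2]
138 [[292, 328], [343, 328], [347, 185], [289, 185]]
165 [[289, 351], [346, 351], [350, 193], [285, 194]]
blob [292 186  57 136]
m3 mid [244, 243, 245, 244, 240, 243, 242, 244, 228, 81, 108, 103, 99, 102, 105, 106, 100, 92, 117, 120, 128, 125, 112]
   edge [244, 244, 244, 244, 240, 242, 242, 242, 242, 242, 241, 139, 86, 90, 90, 88, 90, 88, 117, 122, 126, 120, 108]
m6 mid [244, 244, 244, 245, 245, 245, 242, 243, 242, 242, 245, 211, 82, 106, 105, 102, 96, 90, 90, 113, 122, 123, 110]
   edge [244, 244, 245, 245, 245, 245, 242, 241, 242, 242, 244, 209, 85, 88, 89, 88, 90, 88, 86, 114, 120, 122, 112]
m7 mid [108, 106, 106, 105, 106, 105, 107, 103, 106, 103, 104, 83, 44, 49, 47, 52, 42, 43, 43, 45, 41, 46, 51]
   edge [86, 85, 88, 88, 85, 86, 28, 23, 22, 27, 22, 28, 22, 23, 27, 23, 26, 25, 25, 30, 25, 24, 21]
```

>>> send_rows:
  hand: 0.55
  moves:
    - [-4, 0, 0, 0]
    - [0, 0, 0, 0]
    - [0, 0, 0, 0]
    - [0, 0, 0, 0]
    - [0, 0, 0, 0]
    - [0, 0, 0, 0]

```text
time: 71.35
tool_pos: [462.2, -156.6, 176.4]
tcp_rot: [0.282, 1.571, -1.322]
contact_force: [-0.5, -0.3, -0.6]
grip_width: 49.8
```

```bash
python3 -c "
from h import *
magcheck('pics/m8.png')
for n in('m3','m5','m6','m8'):
    i=cv2.imread(f'pics/{n}.png')[:,:,1]; print(n,'mid',i[308:336:2,318].tolist()); print('   edge',i[308:336:2,304].tolist())
"
```

```text
at [ 462.2 -156.6  176.4] jaw -1.9 q6 -0.45 F [-0.5 -0.3 -0.6] w 49.8 t 71.35
shift-now [-1.6 -1.  -0. ] turn -0.0 shift-if-turned-first [-1.6 -1.  -0. ]
138 [[292, 324], [342, 324], [345, 183], [288, 183]]
165 [[289, 347], [345, 347], [349, 191], [284, 191]]
blob [291 184  57 138]
m3 mid [240, 243, 242, 244, 228, 81, 108, 103, 99, 102, 105, 106, 100, 92]
   edge [240, 242, 242, 242, 242, 242, 241, 139, 86, 90, 90, 88, 90, 88]
m5 mid [241, 242, 244, 239, 75, 109, 104, 100, 102, 103, 104, 99, 99, 111]
   edge [242, 242, 242, 242, 242, 245, 209, 85, 86, 90, 90, 89, 86, 112]
m6 mid [245, 245, 242, 243, 242, 242, 245, 211, 82, 106, 105, 102, 96, 90]
   edge [245, 245, 242, 241, 242, 242, 244, 209, 85, 88, 89, 88, 90, 88]
m8 mid [244, 243, 242, 242, 245, 183, 91, 108, 99, 99, 103, 105, 105, 100]
   edge [244, 242, 241, 242, 243, 243, 234, 90, 88, 88, 91, 86, 91, 88]
```

```bash
python3 -c "
import cv2,numpy as np
f=lambda n:cv2.resize(cv2.imread(f'pics/{n}.png')[160:350,270:370],None,fx=3.1,fy=3.1,interpolation=cv2.INTER_CUBIC)
cv2.imwrite('pics/cmp.png',np.hstack([f('m5'),f('m8')]))"
```

```text
(no output)
```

View pics/cmp.png

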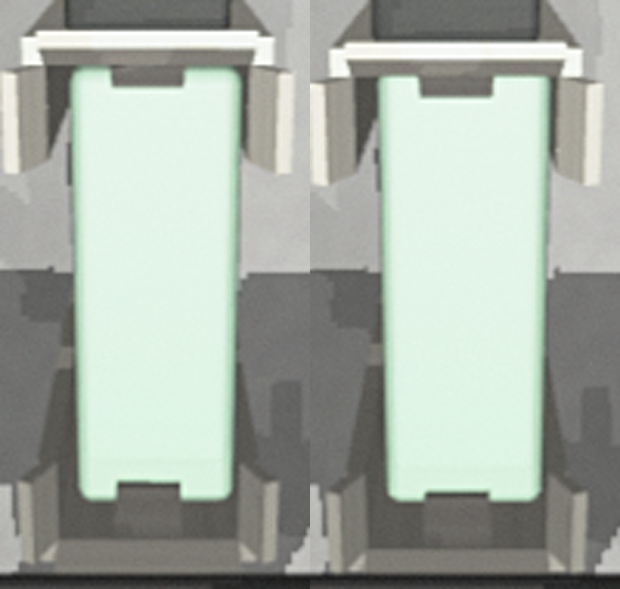

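>>> send_rows:
  moves:
    - [-51, 0, 0, 10]
    - [-51, 0, 0, 10]
    - [-51, 0, 0, 10]
    - [0, 0, 0, 10]
    - [0, 0, 0, 10]
    - [0, 0, 0, 10]
    - [0, 0, 0, 10]
    - [0, 0, 0, 10]

```text
time: 72.4
tool_pos: [462.1, -156.5, 329.4]
tcp_rot: [0.786, 1.571, -2.22]
contact_force: [-0.0, -0.6, -0.2]
grip_width: 50.5
```

>>> send_rows:
  moves:
    - [0, 0, 0, 10]
    - [0, 37.1, -31.6, 0]
    - [0, 37.1, -31.6, 0]
    - [0, 37.1, -31.6, 0]
    - [0, 37.1, -31.6, 0]
    - [0, 0, 0, 0]
    - [0, 0, 0, 0]
    - [0, 0, 0, 0]

```text
time: 73.4
tool_pos: [583.2, -308.0, 330.8]
tcp_rot: [2.613, 1.569, -0.561]
contact_force: [0.0, -0.0, 0.9]
grip_width: 50.8
```

```bash
python3 -c "
from h import *
o=get_obs();plan(583,-309.5,232,88)
c=capture('wrist')
# dark handle top blob near expected
p=proj(c,[(580,-309.7,283),(580,-309.7,257)],o); print(p)
cv2.imwrite('pics/h1.png',c['image'][:,:,::-1])"
```

```text
at [ 583.2 -308.   330.8] jaw -91.9 q6 1.0 F [ 0.  -0.   0.9] w 50.8 t 73.4
shift-now [98.8  1.4  0.3] turn 0.1 shift-if-turned-first [98.8  1.4  0.3]
[[321.2862897  258.35736071]
 [321.06447232 245.92035585]]
```

View pics/h1.png

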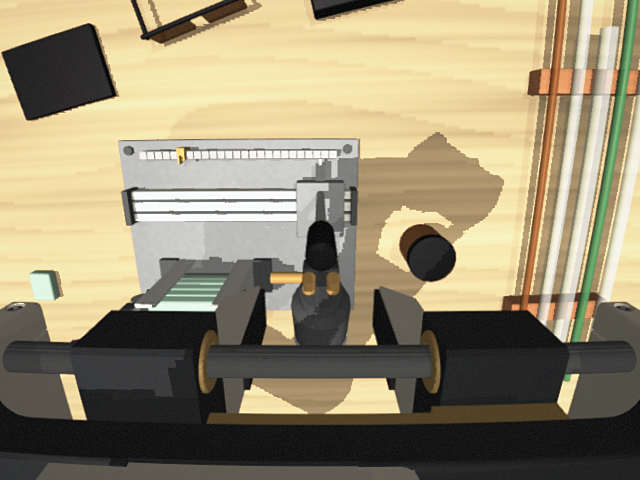

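>>> send_rows:
  moves:
    - [30, 1.4, 0, 0]
    - [30, 0, 0, 0]
    - [28, 0, 0, 0]
    - [10, 0, 0, 0]
    - [0, 0, 0, 0]

```text
time: 74.08
tool_pos: [583.5, -310.1, 232.2]
tcp_rot: [2.45, 1.57, -0.725]
contact_force: [-0.2, -0.3, -0.5]
grip_width: 50.1
```

>>> send_rows:
  hand: 0
  moves:
    - [0, 0, 0, 0]
    - [0, 0, 0, 0]
    - [0, 0, 0, 0]
    - [0, 0, 0, 0]
    - [0, 0, 0, 0]

```text
time: 74.7
tool_pos: [583.7, -309.9, 231.9]
tcp_rot: [-2.347, 1.57, 0.762]
contact_force: [-0.2, 3.7, 3.7]
grip_width: 21.5
```

>>> send_rows:
  moves:
    - [0, -10, 0, 0]
    - [0, -25, 0, 0]
    - [0, -25, 0, 0]
    - [0, -25, 0, 0]
    - [0, -25, 0, 0]
    - [0, -25, 0, 0]
    - [0, -20, 0, 0]
    - [0, -10, 0, 0]

```text
time: 75.7
tool_pos: [589.2, -143.5, 231.9]
tcp_rot: [2.924, 1.57, -0.25]
contact_force: [0.6, -2.9, 5.9]
grip_width: 21.1
```

>>> send_rows:
  moves:
    - [0, -5, 0, 0]
    - [0, 0, 0, 0]
    - [0, 0, 0, 0]
    - [0, 0, 0, 0]

```text
time: 76.2
tool_pos: [589.4, -138.7, 231.9]
tcp_rot: [-1.995, 1.569, 1.114]
contact_force: [0.8, 1.6, 6.9]
grip_width: 21.3
```

```bash
python3 -c "
from h import *; import pickle
o=get_obs(); plan(588,-135.4,232,88,o=o)
c=capture('wrist'); pickle.dump((o,c),open('w9.pkl','wb'))
p=proj(c,[(634,-137,43)],o)[0].astype(int); print(p)
x0,y0=p-[50,30]
print(x0,y0)
cv2.imwrite('pics/clip.png',cv2.resize(c['image'][y0:y0+75,x0:x0+100,::-1],(800,600),interpolation=cv2.INTER_CUBIC))"
```

```text
at [ 589.4 -138.7  231.9] jaw -91.8 q6 1.24 F [0.8 1.6 6.9] w 21.3 t 76.2
shift-now [-0.1 -3.3  1.5] turn 0.2 shift-if-turned-first [-0.1 -3.3  1.5]
[315 162]
265 132
```

>>> send_rows:
  moves:
    - [0, -3.2, 0, 0]
    - [0, 0, 0, 0]
    - [0, 0, 0, 0]
    - [0, 0, 0, 0]

```text
time: 76.75
tool_pos: [589.5, -136.2, 231.9]
tcp_rot: [-2.63, 1.57, 0.479]
contact_force: [0.9, 0.4, 6.9]
grip_width: 21.6
```

```bash
python3 -c "
from h import *; import pickle
o=get_obs(); plan(588,-135.4,232,88,o=o)
c=capture('wrist'); pickle.dump((o,c),open('w9.pkl','wb'))
s=capture('side'); pickle.dump(s,open('s9.pkl','wb'))
k=capture('scene'); pickle.dump(k,open('k9.pkl','wb'))
outs=[]
for cc,oo,w,h in((c,o,50,50),(s,None,50,50)):
    p=proj(cc,[(630,-137,43)],oo)[0].astype(int); x0,y0=p-[w//2,h//2]; print('crop',x0,y0)
    outs.append(cv2.resize(cc['image'][y0:y0+h,x0:x0+w,::-1],(400,400),interpolation=cv2.INTER_NEAREST))
cv2.imwrite('pics/clip.png',np.hstack(outs))"
```

```text
at [ 589.5 -136.2  231.9] jaw -91.9 q6 1.25 F [0.9 0.4 6.9] w 21.6 t 76.75
shift-now [-0.1 -0.8  1.5] turn 0.1 shift-if-turned-first [-0.1 -0.8  1.5]
crop 293 141
crop 238 192
```

View pics/clip.png

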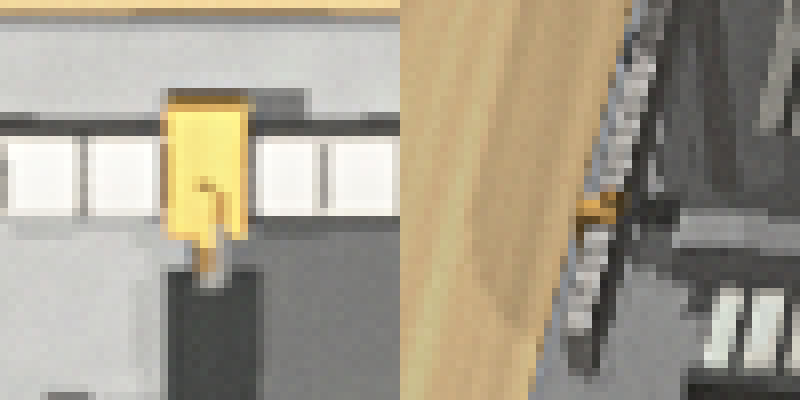

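```bash
python3 -c "
from h import *; import pickle
o,c=pickle.load(open('w9.pkl','rb')); im=c['image']
for r in(155,160,163,165,167,169,171,173,174,175,176): print(r,im[r,311:327].astype(int).sum(1).tolist())
print('ref w1 clip (no pointer):')
o1,c1=pickle.load(open('w1.pkl','rb'))
for r in range(120,140,2): print(r,c1['image'][r,298:318].astype(int).sum(1).tolist())
"
```

```text
155 [506, 503, 558, 611, 642, 639, 633, 634, 638, 644, 645, 642, 534, 327, 320, 333]
160 [758, 657, 396, 558, 632, 619, 614, 619, 627, 623, 625, 619, 510, 395, 682, 754]
163 [753, 659, 398, 557, 628, 618, 583, 534, 591, 630, 628, 619, 524, 411, 677, 748]
165 [750, 647, 385, 553, 627, 619, 616, 615, 565, 473, 559, 619, 519, 404, 664, 745]
167 [701, 617, 544, 600, 622, 614, 613, 618, 566, 452, 550, 621, 514, 373, 599, 719]
169 [553, 556, 565, 595, 617, 614, 611, 614, 600, 513, 573, 622, 535, 342, 326, 291]
171 [565, 573, 572, 577, 572, 482, 464, 587, 595, 508, 423, 373, 381, 362, 368, 370]
173 [597, 579, 572, 583, 576, 486, 376, 397, 448, 481, 426, 364, 372, 372, 377, 386]
174 [603, 585, 520, 448, 447, 381, 337, 407, 465, 489, 404, 298, 289, 290, 340, 376]
175 [603, 577, 449, 207, 180, 179, 279, 441, 516, 501, 356, 199, 179, 192, 267, 356]
176 [583, 581, 460, 212, 186, 204, 297, 450, 513, 449, 301, 212, 205, 204, 276, 366]
ref w1 clip (no pointer):
120 [550, 556, 556, 556, 552, 550, 546, 556, 557, 552, 554, 557, 556, 562, 567, 574, 572, 568, 565, 568]
122 [556, 564, 557, 525, 507, 524,
[... 210 characters left out ...]
 583, 576, 590, 592, 590, 583, 479, 371, 552, 681, 678, 668, 674, 611]
128 [712, 719, 724, 633, 430, 566, 588, 573, 582, 594, 589, 582, 494, 384, 607, 726, 714, 710, 714, 658]
130 [707, 712, 717, 622, 444, 578, 582, 570, 550, 519, 493, 520, 479, 375, 595, 720, 705, 703, 707, 655]
132 [720, 720, 725, 637, 492, 582, 584, 573, 545, 441, 382, 481, 492, 377, 606, 736, 728, 718, 717, 651]
134 [484, 488, 489, 486, 544, 596, 579, 582, 544, 442, 390, 485, 476, 274, 303, 324, 312, 410, 589, 677]
136 [507, 500, 504, 506, 504, 486, 477, 542, 543, 486, 478, 522, 534, 549, 561, 449, 266, 405, 680, 738]
138 [563, 536, 506, 507, 515, 518, 517, 540, 552, 539, 557, 567, 565, 545, 532, 497, 480, 573, 709, 740]
```

```bash
python3 -c "
from h import *; import pickle
i=cv2.imread('pics/m6.png').astype(int).sum(2)
for r in range(183,204): print(r,i[r,506:530:1].tolist())
i=cv2.imread('pics/h1.png').astype(int).sum(2)
print('h1')
for r in range(144,166): print(r,i[r,172:192].tolist())
"
```

```text
183 [194, 209, 194, 251, 600, 708, 685, 675, 677, 678, 682, 680, 671, 662, 619, 600, 601, 602, 596, 586, 585, 570, 563, 556]
184 [202, 188, 185, 283, 618, 708, 698, 694, 686, 686, 693, 693, 675, 650, 628, 618, 616, 613, 602, 586, 578, 575, 560, 556]
185 [195, 206, 194, 337, 606, 650, 648, 648, 600, 603, 609, 603, 596, 538, 514, 577, 609, 609, 599, 592, 584, 583, 564, 560]
186 [195, 205, 212, 371, 428, 225, 186, 187, 165, 167, 168, 165, 170, 234, 271, 249, 310, 450, 505, 561, 570, 573, 566, 559]
187 [205, 190, 197, 267, 309, 286, 277, 271, 269, 265, 267, 259, 255, 271, 262, 260, 264, 277, 289, 331, 355, 489, 562, 561]
188 [211, 187, 167, 198, 339, 515, 532, 516, 522, 519, 518, 517, 512, 517, 522, 508, 508, 502, 501, 496, 495, 493, 558, 559]
189 [207, 189, 162, 197, 448, 582, 576, 579, 574, 572, 569, 580, 572, 565, 572, 568, 570, 576, 573, 571, 570, 528, 557, 567]
190 [204, 192, 168, 202, 484, 579, 571, 568, 572, 571, 565, 562, 568, 570, 571, 565, 560, 567, 566, 565, 560, 506, 557, 568]
191 [206, 202, 173, 204, 499, 584, 571, 561, 557, 557, 562, 563, 565, 564, 558, 557, 559, 558, 555, 
[... 3137 characters left out ...]
 624, 354, 185, 390, 430, 641, 532, 242, 404, 520, 541, 537, 531, 541]
160 [546, 538, 551, 545, 554, 619, 624, 395, 209, 343, 422, 599, 524, 385, 502, 557, 562, 554, 552, 570]
161 [565, 570, 569, 571, 575, 603, 630, 415, 186, 191, 363, 472, 490, 547, 566, 562, 559, 562, 585, 609]
162 [599, 605, 601, 609, 606, 623, 632, 466, 215, 184, 388, 572, 567, 574, 563, 558, 555, 573, 606, 609]
163 [610, 596, 595, 604, 612, 612, 626, 448, 295, 401, 488, 613, 566, 556, 564, 577, 582, 590, 611, 615]
164 [586, 594, 597, 600, 595, 607, 615, 513, 490, 603, 625, 627, 567, 552, 566, 617, 607, 605, 603, 610]
165 [604, 599, 606, 597, 601, 599, 607, 610, 602, 613, 615, 614, 566, 548, 568, 607, 611, 609, 611, 612]
```

>>> send_rows:
  moves:
    - [0, -0.7, 0, 0]
    - [0, 0, 0, 0]
    - [0, 0, 0, 0]

```text
time: 77.28
tool_pos: [589.5, -135.9, 231.9]
tcp_rot: [2.937, 1.57, -0.237]
contact_force: [1.0, -2.7, 6.2]
grip_width: 21.3
```

```bash
python3 -c "
from h import *
o=get_obs(); plan(588,-135.4,232,88,o=o)
im=capture('wrist')['image']
for r in(155,160,162,163,164,165,167,169,171,173,175,176,177,178): print(r,im[r,311:327].astype(int).sum(1).tolist())
"
```

```text
at [ 589.5 -135.9  231.9] jaw -91.9 q6 1.25 F [ 1.  -2.7  6.2] w 21.3 t 77.28
shift-now [-0.1 -0.5  1.5] turn 0.1 shift-if-turned-first [-0.1 -0.5  1.5]
155 [506, 502, 506, 591, 639, 632, 634, 632, 641, 643, 648, 647, 557, 360, 319, 331]
160 [756, 689, 433, 543, 625, 624, 612, 616, 624, 627, 629, 628, 550, 436, 684, 753]
162 [755, 686, 431, 534, 627, 622, 619, 621, 624, 627, 627, 632, 541, 438, 681, 751]
163 [750, 689, 423, 523, 630, 620, 611, 575, 539, 596, 631, 627, 537, 422, 671, 750]
164 [746, 678, 416, 525, 626, 621, 555, 420, 463, 583, 623, 629, 544, 436, 671, 745]
165 [747, 675, 416, 526, 623, 620, 616, 618, 592, 502, 441, 550, 533, 412, 666, 744]
167 [704, 633, 497, 568, 621, 622, 606, 607, 619, 556, 437, 547, 540, 392, 596, 716]
169 [552, 556, 525, 562, 622, 613, 607, 609, 609, 525, 441, 561, 539, 350, 351, 331]
171 [574, 571, 574, 572, 570, 479, 435, 559, 605, 531, 400, 369, 384, 361, 378, 369]
173 [599, 583, 578, 577, 576, 602, 527, 398, 433, 455, 412, 363, 368, 366, 367, 379]
175 [603, 548, 391, 199, 185, 183, 279, 400, 423, 345, 230, 181, 185, 176, 297, 379]
176 [576, 582, 451, 208, 183, 205, 300, 460, 497, 378, 254, 211, 204, 210, 306, 378]
177 [572, 581, 462, 223, 201, 207, 230, 271, 302, 273, 211, 202, 208, 209, 311, 387]
178 [572, 581, 462, 220, 190, 215, 209, 211, 206, 201, 211, 206, 215, 216, 312, 376]
```

>>> send_rows:
  hand: 0.55
  moves:
    - [0, 0, 0, 0]
    - [0, 0, 0, 0]
    - [0, 0, 0, 0]
    - [0, 0, 0, 0]
    - [0, 0, 0, 0]

```text
time: 77.95
tool_pos: [589.3, -136.6, 231.3]
tcp_rot: [-0.287, 1.571, 2.821]
contact_force: [-0.4, -1.2, 0.4]
grip_width: 50.6
```

```bash
python3 -c "
from h import *
o=get_obs(); plan(588,-135.4,232,88,o=o)
im=capture('wrist')['image']
for r in(155,160,163,164,165,167,171,173,175,176,177): print(r,im[r,311:327].astype(int).sum(1).tolist())
"
```

```text
at [ 589.3 -136.6  231.3] jaw -91.9 q6 1.25 F [-0.4 -1.2  0.4] w 50.6 t 77.95
shift-now [-0.7 -1.2  1.3] turn 0.1 shift-if-turned-first [-0.7 -1.2  1.3]
155 [411, 376, 532, 636, 630, 627, 627, 633, 637, 634, 642, 595, 405, 296, 295, 321]
160 [719, 469, 479, 627, 625, 615, 614, 621, 630, 625, 633, 548, 446, 681, 753, 743]
163 [717, 466, 468, 622, 624, 584, 499, 507, 588, 626, 638, 582, 484, 671, 753, 740]
164 [715, 457, 470, 625, 625, 611, 576, 548, 584, 622, 632, 577, 462, 477, 671, 739]
165 [712, 450, 464, 621, 619, 612, 616, 621, 559, 454, 564, 584, 471, 456, 669, 747]
167 [582, 493, 545, 618, 621, 603, 604, 617, 558, 430, 557, 583, 425, 351, 465, 546]
171 [576, 574, 576, 571, 567, 494, 544, 617, 571, 430, 361, 361, 359, 366, 377, 371]
173 [583, 569, 559, 570, 564, 492, 400, 408, 453, 417, 357, 366, 365, 366, 375, 379]
175 [580, 476, 267, 188, 188, 203, 297, 465, 511, 374, 206, 194, 209, 253, 337, 376]
176 [577, 477, 261, 189, 213, 248, 366, 489, 501, 367, 217, 201, 206, 256, 347, 374]
177 [590, 482, 275, 195, 204, 204, 227, 245, 244, 220, 202, 212, 216, 279, 356, 385]
```

>>> send_rows:
  moves:
    - [-20, 0, 0, 0]
    - [-40, 0, 0, 0]
    - [-50, 0, 0, 0]
    - [0, 0, 0, 0]
    - [0, 0, 0, 0]
    - [0, 0, 0, 0]

```text
time: 78.75
tool_pos: [588.9, -136.5, 339.8]
tcp_rot: [-0.289, 1.568, 2.819]
contact_force: [0.3, -0.7, -0.3]
grip_width: 50.6
```

```bash
python3 -c "
from h import *
from plant import close_job
o=get_obs(); plan(588,-135.4,342,88,o=o)
c=capture('wrist'); im=c['image']
P=proj(c,[(636,-137,43),(622,-137,43)],o); print(P)
x,y=P[0].astype(int)
for r in range(y-6,y+20,2): print(r,im[r,x-9:x+10].astype(int).sum(1).tolist())
for b in blanks(capture('side'),None,14): print(np.round(b[:5]))
"
```

```text
at [ 588.9 -136.5  339.8] jaw -91.9 q6 1.25 F [ 0.3 -0.7 -0.3] w 50.6 t 78.75
shift-now [-2.2 -1.1  0.9] turn 0.1 shift-if-turned-first [-2.2 -1.1  0.9]
[[318.22453451 150.87932551]
 [318.60185785 162.13150565]]
144 [602, 605, 606, 608, 604, 533, 421, 375, 377, 376, 384, 369, 361, 376, 411, 423, 421, 430, 428]
146 [611, 612, 619, 614, 588, 558, 570, 601, 599, 606, 605, 615, 612, 513, 342, 352, 354, 361, 343]
148 [284, 278, 274, 268, 255, 349, 548, 620, 613, 613, 618, 624, 626, 493, 256, 277, 281, 271, 269]
150 [754, 747, 751, 752, 686, 459, 542, 614, 608, 608, 614, 614, 616, 544, 635, 755, 750, 745, 745]
152 [741, 737, 738, 749, 675, 435, 532, 616, 609, 606, 614, 626, 613, 527, 421, 667, 743, 736, 735]
154 [736, 734, 735, 742, 664, 431, 528, 613, 607, 600, 539, 460, 546, 513, 408, 666, 741, 734, 731]
156 [609, 616, 612, 614, 584, 517, 568, 610, 599, 604, 530, 422, 537, 504, 336, 462, 556, 553, 581]
158 [549, 542, 545, 548, 548, 523, 511, 531, 549, 589, 569, 464, 542, 620, 492, 337, 296, 313, 456]
160 [608, 608, 610, 587, 563, 565, 569, 566, 576, 602, 573, 438, 374, 362, 363, 360, 358, 368, 352]
162 [606, 611, 604, 589, 561, 458, 295, 282, 488, 739, 765, 673, 321, 274, 315, 355, 366, 371, 363]
164 [601, 609, 585, 567, 559, 476, 338, 325, 344, 351, 347, 340, 340, 342, 354, 361, 369, 358, 370]
166 [612, 605, 584, 557, 563, 473, 341, 329, 341, 351, 345, 337, 336, 346, 350, 353, 368, 359, 361]
168 [605, 599, 580, 558, 552, 467, 338, 337, 339, 342, 333, 347, 333, 347, 344, 354, 360, 358, 358]
[445. 120.  44.  33.  -3.]
[ 468. -294.   82.   38.   88.]
```

```bash
python3 -c "
from plant import close_job
print(close_job())"
```

```text
the job is handed in; nothing more can be done
None
```

The job is done and handed in, at about 79 s of the 210 s allowed.

- **Parking:** I slid the burner back until it met its end stop; the force rose to about 23 N there.
- **Loading:** I pressed all five full-length green blanks on the bench into the magazine, one by one. Pictures after blanks 1, 2 and 4 showed both latches over the ends. Blank 3 I judged from its measured position only, which matched a latched blank.
- **Fifth blank:** The fifth blank's -y latch did not snap out at first. I pressed again with shut fingers, and a picture then showed both latches over it, with a smaller overlap on the -y side than before.
- **Working position:** I slid the burner up to the brass clip and let go. After release the pointer measured about 0.4 to 0.7 mm from the clip line, on its -y side.
- **Other items:** The offcut measured as unmoved at the end. I did not touch the pink or purple look-alikes or the other bystanders, but I did not check their positions again at the end.

**Fingertips:** They sit about 25 mm short of the stated tool point. My first grasp closed above the first blank without effect, so I probed the offset by touch and corrected every height after that.

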